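# Shut and lock the battery flap of the portion scale with the slot key

### The arm

A 6-joint arm with a two-finger parallel gripper is mounted at the origin on a cart in front of the work surface, level with it; the furniture and walls round the work are solid. World frame = base frame: x ahead of the robot, y to its left, z up, the work surface at z = 0. Lengths are in m, angles in rad, forces in N, time in s.
With the tool pointing down it reaches from about 0.325 to 0.9 m from the base axis. Payload 3.5 kg.
Tool frame: the origin (TCP) lies midway between the tips of the shut fingers; the grasp point (between the pads) lies 19 mm behind it; z points along the fingers, y is the direction in which the jaws open and shut (so a half turn about z gives the same grasp; the last joint's range is limited). The gripper opens to 85 mm and grips with 20 to 120 N. Pads are 22 mm wide; open, the fingers measure 114 mm over their backs; the gripper's body (76 mm by 85 mm) begins 54 mm behind the grasp point. The pads swing forward as they close: fully open they stand 13 mm farther back than shut.
Start: joints at [1.196, 0.276, -0.026, 1.268, 0, 1.467], TCP at [0.168, 0.602, 0.231] pointing down, gripper open.
Joint ranges: [-3.12, 3.12], [-0.85, 1.88], [-1.08, 1.24], [-1.95, 2.15], [-1.57, 1.53], [-3.14, 3.14]. Speed limits (rad/s): [2.57, 2.57, 3.14, 3.14, 3.14, 3.14].

### API

Orientations are given as a unit quaternion [w, x, y, z].
In Python, from rig import env gives the robot as it stands. The module is installed in compiled form; this text tells all that it offers.
- The arm moves only by the shell command python3 -m inch 'ROWS' [OPENING] [FORCE]. ROWS is JSON, a list of rows, each an object of numbers: "x", "y", "z": the shift along the tool's x, y, z normalised to -1 to 1, where 1 is 30 mm; "turn": the turn about the tool's z normalised to -1 to 1, where 1 is 0.12 rad. A call has 1 to 20 rows; each row shifts and turns the pose as measured when the row begins, along the tool's axes as they then stand; what a row does not reach is not made up. A row lasts 1/12 s, in which the tool goes at most 41.7 mm and 7.16 degrees, less where a joint would pass 70% of its speed; a pose out of reach is approached as far as the arm can. A call with a number of a shift or a turn outside -1 to 1 is refused whole. A call with a gripper value outside its range is refused whole. OPENING is the opening, from 0 (shut) to 1 (fully open), set as the call begins (- or left out, the last holds). The fingers move at their own pace and stop on an object; FORCE is the grip in N (left out, the last holds). Time passes only in rows, so rows that do not move let the fingers close. It gives the time, the measured TCP pose, the force and the opening at its end, in the units of the state.
- env.state(): the state, without advancing time (a new reading comes with each control period).
- env.read_camera(name): name is "side" or "top" or "wrist"; returns the picture (480x640x3 uint8, red, green, blue); there is no depth.
- env.camera_info(name): a dict with "camera_matrix" (3x3 intrinsics, pixels), "extrinsics" (4x4, takes a point from camera to world coordinates). Camera axes: x right, y up, looking along -z (the intrinsics and any distortion apply to the point x, -y, -z); pixel columns grow to the right and rows downward; lengths in m; the calibration is good to about 2 mm. The wrist camera is an equidistant fisheye: a pixel r from the principal point sees the ray r / f radians off the axis. A picture is of the moment at which its call begins: read the wrist's pose just before it. camera_info takes no time and is no camera call; for the wrist camera it gives the pose at the moment of the call.
- env.finish_job(): hands the job in, once; it reports no verdict.
The state is a dict: "clock": time; "qpos": joint angles; "dq": joint speeds; "joint_efforts": joint torques, N m; "ee_pos": TCP position; "eef_rot": TCP orientation; "contact_force": force on the tool from outside, world axes, zero at the start; "ft_torque": the same for the moment, N m; "finger_gap": finger opening in m.
Only numpy, scipy, OpenCV 4.12 (cv2) and the standard library are available. Lean on these libraries where they do the work, as an engineer would, in place of code of your own. Each camera call takes 0.05 s, during which the arm holds its last target.

### The job

The portion scale lies face down with fresh cells in it and its battery flap standing open: swing the flap shut, then take the slot key from its dock and with it press the slotted fastener down and turn it a full quarter turn clockwise, so that the flap stays shut by itself. Put the key back in its dock, upright and fully home, and do not knock over or shift the spent cells, the cup or the teaspoon.

Things in the scene. Friction and masses are not known exactly. Their poses are not given: they have to be found in the camera images.
- scale: Portion scale lying face down, fixed to the worktop: grey plastic case 200 mm (its x) by 150 mm (its y), upturned underside 42 mm above the worktop; four black rubber feet at the corners (82 mm and 57 mm from the centre along x and y) stand 7 mm higher. Origin: under the centre, on the worktop; z up. The hinge of the battery flap lies across the case (along its y) 42 mm from the centre on its -x side; the flap's free edge points to its +x when shut.
- flap (a joint): Angle of the battery flap (rad): 0 fully shut (level with the case), about 1.57 standing upright, 2.0 laid back to its stop; starts between 1.35 and 1.9. The hinge is stiff (0.04 N m), so the flap stays where it is left, but a sprung pin under it holds an unlocked flap 0.07 to 0.08 rad open; a push of about 6 N on the fastener brings it down to 0. Locked and let go, it springs back to about 0.02 rad.
- flap_hinge (a point): Point on the hinge axis in the middle of the flap's width, 42 mm above the worktop. The axis is the point's y; the point turns with the flap: its x points from the hinge to the free edge, its z out of the flap's outer face.
- flap_edge (a point): Middle of the flap's free edge on the outer face, 84 mm from the hinge axis; the flap is 57 mm wide and 4 mm thick.
- fastener (a joint): Angle of the slotted quarter-turn fastener (rad): 0 open (slot parallel to the hinge), 1.57 locked (slot pointing from the hinge to the free edge), stop at 1.62; it grows clockwise seen from outside the flap; starts between 0 and 0.25. It turns stiffly (0.05 N m). Its tongue under the flap goes beneath the rim of the opening only while the flap is pressed down to 0; otherwise it strikes the rim's side.
- slot (a point): Centre of the fastener's steel head, at the top of the slot: on the flap's middle line 62 mm from the hinge, 6.5 mm proud of the flap's outer face (48.5 mm above the worktop when fully shut). Head 27 mm in diameter; slot 4.8 mm wide, 5 mm deep, chamfered, open at both ends. The point turns with the fastener: its y lies along the slot, its z out of the flap.
- key_bow (a point): Slot key, standing upright in its dock at the start, 28 to 50 g: a disc-shaped black grip 34 mm in diameter and 9.5 mm thick over a steel blade. The point is the centre of the disc. The key's z points up, its y is the disc's axis (grasp the flat faces along y), its x lies along the blade. Below the point along -z: shoulder 30 by 9.5 mm with its underside 21 mm down, blade 20 mm wide (x) and 3.2 mm thick (y) with a 2 mm thick end, blade tip 41 mm down.
- dock_mouth (a point): Centre of the slot's mouth in the top of the key's dock, a grey block 62 by 44 by 26 mm fixed to the worktop. z up, x along the slot. Slot 23.5 by 6.7 mm, chamfered, 23 mm deep; when home, the key's shoulder rests on the dock, so the disc's centre is 21 mm above this point.
- old_cell_0: Spent battery cell standing on end, 14.5 mm in diameter, 50 mm high; origin at its foot. Leave alone.
- old_cell_1: The other spent cell, the same. Leave alone.
- cup: White cup 62 by 89 by 52 mm; origin at the centre of its underside. Leave alone.
- teaspoon: Teaspoon 132 by 26 by 9 mm lying on the worktop; origin under its centre. Leave alone.

How it is judged:
On the way, in this order (a step that is already met when the one before it is completed fails the run):
1. the flap is swung down onto its spring (value of joint flap below 0.12 rad), for 0.1 s.
2. the key, in the slot, has turned the fastener to its locked position with the flap shut (value of joint fastener above 1.35 rad and value of joint flap below 0.05 rad and distance between key_bow and slot below 0.045 m and contact force between key and fastener above 0.3 N).
At the end, for the whole second after the job is handed in: The fastener stands past 1.35 rad (locked), the flap stays within 0.05 rad of shut with nothing touching it, and the key stands still in its dock, within 6 mm sideways of the mouth's centre, within 0.12 rad of upright and with its shoulder within 3 mm of the dock's top (value of joint fastener above 1.35 rad and value of joint flap below 0.05 rad and distance between key_bow and dock_mouth below 0.026 m and horizontal distance between key_bow and dock_mouth below 0.006 m and z of key_bow in the frame of dock_mouth below 0.024 m and angle between key_bow's own z axis and vertical below 0.12 rad and linear speed of key below 0.02 m/s).
It fails at once if a spent cell, the cup or the teaspoon is shifted by more than 30 mm or knocked over (distance of any of old_cell_0, old_cell_1, cup, teaspoon from where it was at the start of the episode above 0.03 m or angle between any of old_cell_0, old_cell_1, cup's own z axis and vertical above 0.5 rad).
It also fails if it takes over 58 s, if anything falls off the work surface, if the arm or the gripper's body presses on something with over 40 N, if the wrist force passes 120 N, or if a joint passes its speed limit or range.

## Working session

There is one attempt and no reset: what is moved stays moved. The work goes in short steps, Python scripts to look and compute and a shell command to move; the robot and the scene stay as the last step left them, time stands still between calls to the robot, and variables do not carry over. Pictures are saved under pics/ and viewed, and the job is handed in when it is done.

```bash
mkdir -p pics
cat > h.py <<'E'
import numpy as np, cv2
from rig import env
def shot(n,f):
    i=env.camera_info(n); im=env.read_camera(n); cv2.imwrite('pics/'+f+'.png',im[:,:,::-1]); np.savez('pics/'+f+'.npz',K=i['camera_matrix'],E=i['extrinsics'],n=n); return im
E
python3 - <<'E'
from h import *
s=env.state();print({k:np.round(v,3) for k,v in s.items()})
for n in ['side','top','wrist']:
    shot(n,n+'0'); i=env.camera_info(n); print(n,{k:(np.round(v,3).tolist() if not isinstance(v,str) else v) for k,v in i.items()})
E
```

```text
{'clock': np.float64(0.0), 'qpos': array([ 1.196,  0.277, -0.028,  1.268, -0.   ,  1.467]), 'dq': array([ 0.   , -0.001, -0.   , -0.   ,  0.   , -0.   ]), 'joint_efforts': array([ 1.0000e-03, -4.4551e+01,  2.9520e+01,  1.6000e-02, -0.0000e+00,
       -0.0000e+00]), 'ee_pos': array([0.168, 0.601, 0.23 ]), 'eef_rot': array([-0.   ,  0.135,  0.991, -0.001]), 'contact_force': array([ 1.398, -0.296, -0.041]), 'ft_torque': array([-0.05 ,  0.033,  0.001]), 'finger_gap': np.float64(0.085)}
side {'camera_matrix': [[572.34, 0.0, 319.632], [0.0, 572.34, 239.693], [0.0, 0.0, 1.0]], 'extrinsics': [[-0.966, 0.172, -0.194, 0.299], [-0.259, -0.614, 0.745, 0.701], [0.009, 0.77, 0.638, 0.792], [0.0, 0.0, 0.0, 1.0]]}
top {'camera_matrix': [[512.511, 0.0, 313.681], [0.0, 512.511, 244.124], [0.0, 0.0, 1.0]], 'extrinsics': [[-0.021, 0.985, -0.171, 0.331], [-1.0, -0.024, -0.016, -0.167], [-0.019, 0.17, 0.985, 1.175], [0.0, 0.0, 0.0, 1.0]]}
wrist {'camera_matrix': [[371.648, 0.0, 317.701], [0.0, 371.648, 240.637], [0.0, 0.0, 1.0]], 'extrinsics': [[0.269, -0.922, -0.279, 0.098], [0.963, 0.257, 0.081, 0.621], [-0.003, -0.291, 0.957, 0.373], [0.0, 0.0, 0.0, 1.0]]}
```

View pics/side0.png

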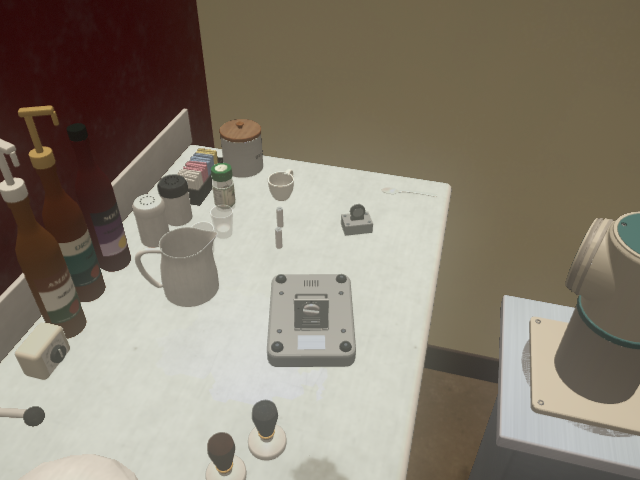

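View pics/top0.png

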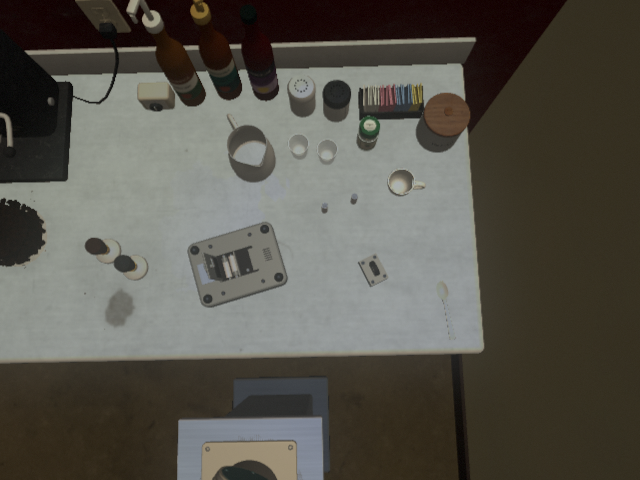

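View pics/wrist0.png

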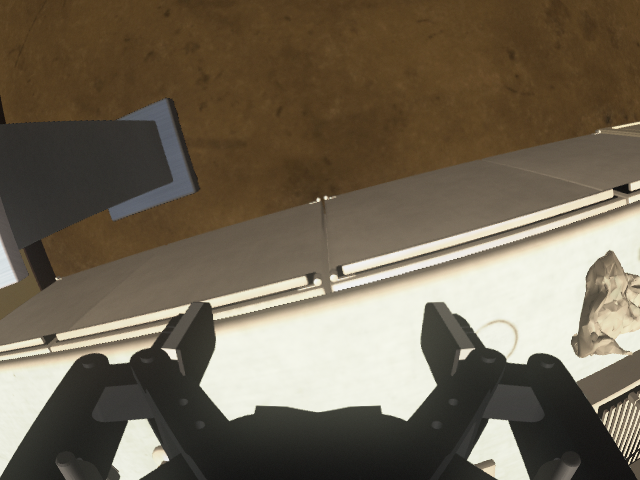

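Run:
```python
import cv2,numpy as np
a=cv2.imread('pics/top0.png');b=cv2.imread('pics/side0.png')
cv2.imwrite('pics/z1.png',cv2.resize(a[215:315,180:300],None,fx=6,fy=6,interpolation=3)[:600])
cv2.imwrite('pics/z2.png',cv2.resize(b[265:375,255:365],None,fx=5.4,fy=5.4,interpolation=3))
c=cv2.resize(a[245:295,345:395],None,fx=8,fy=8,interpolation=3);d=cv2.resize(b[195:245,330:380],None,fx=8,fy=8,interpolation=3)
cv2.imwrite('pics/z3.png',np.hstack([c,d]))
```

```text
(no output)
```

View pics/z1.png

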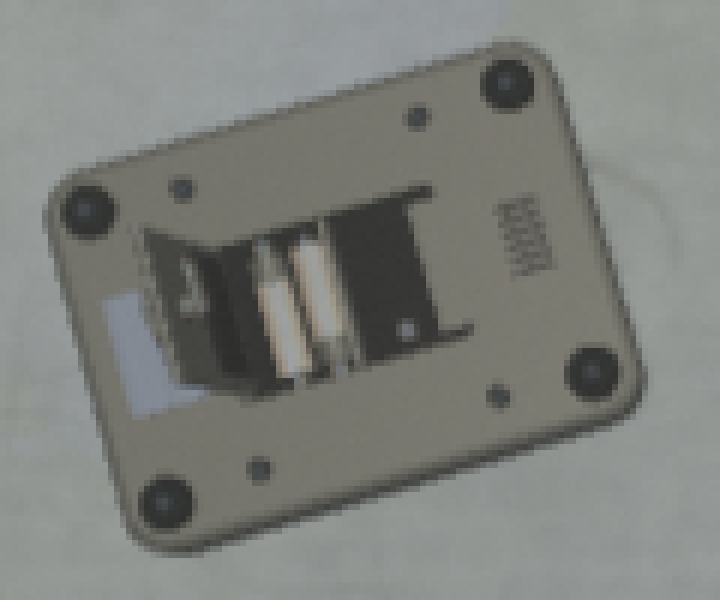

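View pics/z2.png

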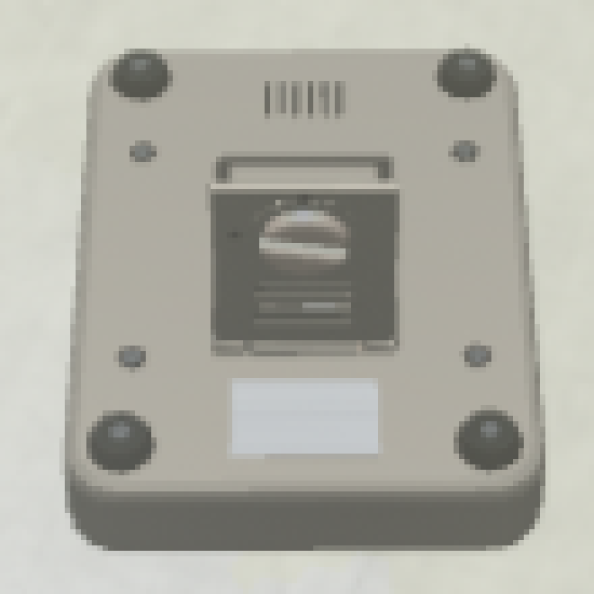

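View pics/z3.png

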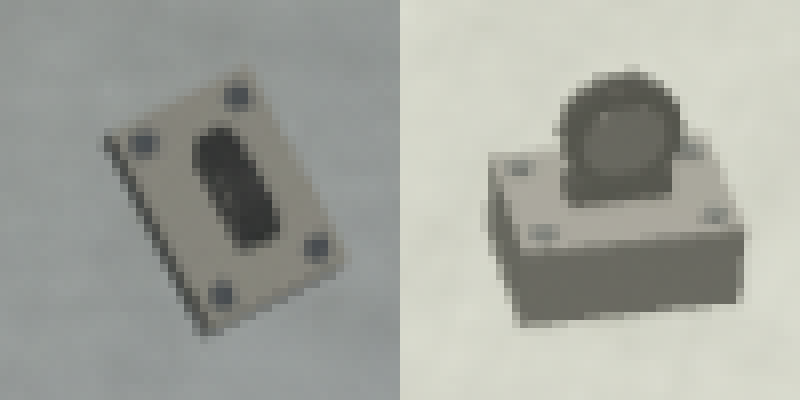

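```bash
cat >> h.py <<'E'
def ray(f,uv):
    d=np.load('pics/'+f+'.npz');K,E=d['K'],d['E']
    p=np.array([(uv[0]-K[0,2])/K[0,0],(uv[1]-K[1,2])/K[1,1]])
    if str(d['n'])=='wrist':
        t=np.hypot(*p); v=np.array([p[0]/t*np.sin(t),-p[1]/t*np.sin(t),-np.cos(t)])
    else: v=np.array([p[0],-p[1],-1.]); v/=np.linalg.norm(v)
    return E[:3,3],E[:3,:3]@v
def tri(*obs):
    A=0;b=0;R=[]
    for f,uv in obs:
        o,v=ray(f,uv);P=np.eye(3)-np.outer(v,v);A=A+P;b=b+P@o;R.append((o,P))
    x=np.linalg.solve(A,b); return x,max(np.linalg.norm(P@(x-o)) for o,P in R)
def onz(f,uv,z):
    o,v=ray(f,uv); return o+v*(z-o[2])/v[2]
def proj(f,X):
    d=np.load('pics/'+f+'.npz');K,E=d['K'],d['E']
    c=E[:3,:3].T@(np.asarray(X)-E[:3,3]); c=c*[1,-1,-1]
    if str(d['n'])=='wrist':
        r=np.hypot(c[0],c[1]);t=np.arctan2(r,c[2]);q=c[:2]/max(r,1e-9)*t
    else: q=c[:2]/c[2]
    return q*K[0,0]+K[:2,2]
E
python3 - <<'E'
from h import *
np.set_printoptions(precision=4,suppress=True)
def T(p): return ((p[0]+.5)/6-.5+180,(p[1]+.5)/6-.5+215)
def S(p): return ((p[0]+.5)/5.4-.5+255,(p[1]+.5)/5.4-.5+265)
def D(p,o): return ((p[0]+.5)/8-.5+o[0],(p[1]+.5)/8-.5+o[1])
P=[]
for t,s in zip([(88,211),(507,83),(592,374),(166,502)],[(121,440),(140,74),(466,74),(488,440)]):
    x,e=tri(('top0',T(t)),('side0',S(s)));P.append(x);print(x,e)
A,B,C,Dd=P;print('scale c',np.mean(P,0),np.linalg.norm(A-B),np.linalg.norm(C-B),'yaw',np.arctan2(*((B-A+C-Dd)[[1,0]])))
P=[]
for t,s in zip([(144,143),(237,95),(317,247),(223,295)],[(145,232),(119,167),(288,150),(315,215)]):
    x,e=tri(('top0',D(t,(345,245))),('side0',D(s,(330,195))));P.append(x);print(x,e)
P=np.array(P);print('dock',P.mean(0),np.linalg.norm(P-np.roll(P,1,0),axis=1),'slot dir',np.arctan2(*((P[1]+P[0]-P[2]-P[3])[[1,0]])))
print('bow',tri(('top0',D((237,188),(345,245))),('side0',D((622,140),(330-50,195)))))
# cells, cup, spoon tops
for n,t,z in [('c0',(324,208),.05),('c1',(354,199),.05),('cup',(401,182),.05),('spoonA',(443,288),0),('spoonB',(452,338),0)]: print(n,onz('top0',t,z))
E
```

```text
[0.5207 0.1181 0.0485] 0.0008393755076399982
[ 0.5655 -0.0387  0.0488] 0.000871138742410924
[ 0.4557 -0.0695  0.0484] 0.001211640671470897
[0.4118 0.0874 0.0478] 0.000815992064009629
scale c [0.4884 0.0243 0.0484] 0.16307241142589937 0.1140267550114549 yaw -1.2953409241625027
[ 0.4854 -0.2582  0.0312] 0.0006835569594660012
[ 0.4986 -0.2848  0.031 ] 0.0008612625270735286
[ 0.4553 -0.3054  0.0307] 0.000977638472305376
[ 0.4424 -0.2786  0.0307] 0.0009485411200772341
dock [ 0.4704 -0.2817  0.0309] [0.0476 0.0297 0.048  0.0297] slot dir 0.4441171778072524
bow (array([ 0.47  , -0.282 ,  0.0481]), np.float64(0.0007568827383737205))
c0 [ 0.608  -0.1745  0.05  ]
c1 [ 0.6271 -0.2428  0.05  ]
cup [ 0.664  -0.3506  0.05  ]
spoonA [ 0.4257 -0.4418  0.    ]
spoonB [ 0.3132 -0.4547  0.    ]
```

```bash
cat >> h.py <<'E'
np.set_printoptions(precision=4,suppress=True)
from scipy.spatial.transform import Rotation as Ro
def toolR(): 
    q=env.state()['eef_rot']; return Ro.from_quat([q[1],q[2],q[3],q[0]]).as_matrix()
def go(target,yaw=None):
    """tool-frame shift (units of 30mm) and turn units to reach target TCP with tool-y yaw"""
    s=env.state();R=toolR();d=R.T@(np.array(target)-s['ee_pos'])/.03
    y=np.arctan2(R[1,1],R[0,1]); t=0 if yaw is None else -((yaw-y+np.pi)%(2*np.pi)-np.pi)/.12
    print('t',s['clock'],'pos',s['ee_pos'],'yawy',y,'tilt',np.arccos(-R[2,2]),'F',s['contact_force'],'gap',s['finger_gap'],'q',s['qpos']);print('shift units',d,'turn units',t)
SC=np.array([.4884,.0243]);SX=np.array([np.cos(-1.2953),np.sin(-1.2953)]);SY=np.array([-SX[1],SX[0]])
def sc(x,y,z): return np.r_[SC+x*SX+y*SY,z]
E
python3 - <<'E'
from h import *
def T(p): return ((p[0]+.5)/6-.5+180,(p[1]+.5)/6-.5+215)
def S(p): return ((p[0]+.5)/5.4-.5+255,(p[1]+.5)/5.4-.5+265)
for t,s in zip([(146,230),(183,385)],[(212,187),(398,187)]):
    x,e=tri(('top0',T(t)),('side0',S(s)));d=x[:2]-SC;print(x,e,'scale xy',d@SX,d@SY, 'ang',np.arctan2(x[2]-.042,d@SX+.042))
# target: behind flap, leading edge 
go(sc(-.042-.075,0,.16),1.8463)
E
```

```text
[0.5013 0.0784 0.1252] 0.001487775682742019 scale xy -0.0485968310776108 0.027126938815737904 ang 1.6498805223224506
[0.447  0.0645 0.1264] 0.0016422961882512212 scale xy -0.049968069290469104 -0.02887109788426499 ang 1.664970012394429
t 0.15 pos [0.1676 0.6015 0.2304] yawy 1.298985480430206 tilt 0.0017625377097564214 F [ 0.4701 -0.3301  0.2854] gap 0.08574290019988873 q [ 1.1956  0.277  -0.0275  1.268  -0.      1.4674]
shift units [-13.438  -12.3279   2.3654] turn units -4.560954329748287
```

```bash
python3 -m inch '[{"turn":-0.91},{"turn":-0.91},{"turn":-0.91},{"turn":-0.91},{"turn":-0.91},{}]' 0 40; python3 -c "
from h import *
go(sc(-.042-.075,0,.16),1.8463)"
```

```text
t 0.15 pos [0.1676 0.6015 0.2304] yawy 1.298985480430206 tilt 0.0017625377097564214 F [ 0.4701 -0.3301  0.2854] gap 0.08574290019988873 q [ 1.1956  0.277  -0.0275  1.268  -0.      1.4674]
shift units [-13.438  -12.3279   2.3654] turn units -4.560954329748287$[0]: bad value
```

```bash
python3 -m inch '[{"x":0,"y":0,"z":0,"turn":-0.91},{"x":0,"y":0,"z":0,"turn":-0.91},{"x":0,"y":0,"z":0,"turn":-0.91},{"x":0,"y":0,"z":0,"turn":-0.91},{"x":0,"y":0,"z":0,"turn":-0.91},{"x":0,"y":0,"z":0,"turn":0}]' 0 40; python3 -c "
from h import *
go(sc(-.042-.075,0,.16),1.8463)"
```

```text
clock: 0.65
ee_pos: [0.1668, 0.5995, 0.2272]
eef_rot: [-0.002, -0.149, 0.989, -0.003]
contact_force: [-0.2, 0.5, -1.2]
finger_gap: 0.0121
t 0.65 pos [0.1668 0.5995 0.2272] yawy 1.8709112500815892 tilt 0.00782553926105186 F [-0.182   0.4553 -1.1778] gap 0.01214893675437772 q [ 1.1956  0.2791 -0.0316  1.2679  0.      0.8955]
shift units [ -4.6802 -17.5736   2.3246] turn units 0.20509375067991148
```

```bash
python3 -m inch '[{"x":-0.26,"y":-0.95,"z":0.1,"turn":0.02},{"x":-0.26,"y":-0.95,"z":0.1,"turn":0.02},{"x":-0.26,"y":-0.95,"z":0.1,"turn":0.02},{"x":-0.26,"y":-0.95,"z":0.1,"turn":0.02},{"x":-0.26,"y":-0.95,"z":0.1,"turn":0.02},{"x":-0.26,"y":-0.95,"z":0.1,"turn":0.02},{"x":-0.26,"y":-0.95,"z":0.1,"turn":0.02},{"x":-0.26,"y":-0.95,"z":0.1,"turn":0.02},{"x":-0.26,"y":-0.95,"z":0.1,"turn":0.02},{"x":-0.26,"y":-0.95,"z":0.1,"turn":0.02},{"x":-0.26,"y":-0.95,"z":0.1,"turn":0.02},{"x":-0.26,"y":-0.95,"z":0.1,"turn":0.02}]' 0 40; python3 -c "
from h import *
go(sc(-.042-.075,0,.16),1.8463)"
```

```text
clock: 1.65
ee_pos: [0.3523, 0.2869, 0.1885]
eef_rot: [-0.002, -0.122, 0.993, -0.002]
contact_force: [0.8, 0.6, -0.0]
finger_gap: -0.0002
t 1.65 pos [0.3523 0.2869 0.1885] yawy 1.814523724803927 tilt 0.005732892013729866 F [ 0.7789  0.564  -0.0329] gap -0.00015958061764364108 q [ 0.5426  0.0044 -0.4363  1.1353 -0.0026  0.2989]
shift units [-2.1717 -5.6872  0.9639] turn units -0.26480229330060706
```

```bash
python3 -m inch '[{"x":-0.36,"y":-0.9,"z":0.15,"turn":-0.04},{"x":-0.36,"y":-0.9,"z":0.15,"turn":-0.04},{"x":-0.36,"y":-0.9,"z":0.15,"turn":-0.04},{"x":-0.36,"y":-0.9,"z":0.15,"turn":-0.04},{"x":-0.36,"y":-0.9,"z":0.15,"turn":-0.04},{"x":-0.3,"y":-0.6,"z":0.15,"turn":-0.04},{"x":0,"y":0,"z":0,"turn":0}]' 0 40; python3 -c "
from h import *
go(sc(-.042-.060,0,.10),1.8463);shot('wrist','w1')"
```

```text
clock: 2.23
ee_pos: [0.4556, 0.1421, 0.1604]
eef_rot: [-0.001, -0.123, 0.992, -0.003]
contact_force: [-0.4, -0.5, -0.3]
finger_gap: -0.0001
t 2.2333 pos [0.4556 0.1421 0.1604] yawy 1.8165699480494462 tilt 0.005924188005205986 F [-0.4002 -0.4937 -0.2696] gap -0.00010263285050927441 q [ 0.1701  0.0677 -0.4335  1.0715 -0.0056 -0.0756]
shift units [-0.0083 -0.6638  2.0181] turn units -0.24775043292128246
```

View pics/w1.png

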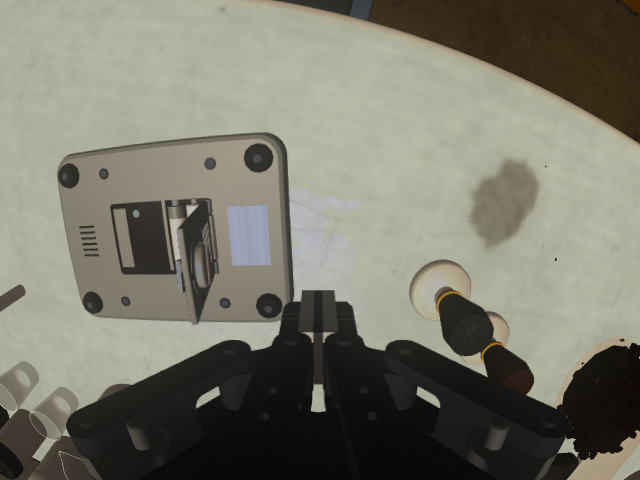

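```bash
python3 -c "
from h import *
print(proj('w1',env.state()['ee_pos']))
for a,b in [(-.082,-.057),(-.082,.057),(.082,-.057),(.082,.057)]: print(proj('w1',sc(a,b,.049)))
print([proj('w1',sc(-.049,b,.126)) for b in (-.0285,.0285)])
"
```

```text
[323.1956 304.4646]
[259.1061 156.0059]
[269.9927 307.1769]
[ 66.1468 174.7048]
[ 90.8333 303.5668]
[array([177.1893, 225.8992]), array([192.6531, 323.2726])]
```

```bash
python3 -m inch '[{"x":0,"y":0,"z":0.9,"turn":-0.06},{"x":0,"y":0,"z":0.9,"turn":-0.06},{"x":0,"y":0,"z":0.8,"turn":-0.06},{"x":0,"y":-0.3,"z":0,"turn":-0.06},{"x":0,"y":-0.4,"z":0,"turn":0},{"x":0,"y":-0.4,"z":0,"turn":0},{"x":0,"y":-0.4,"z":0,"turn":0},{"x":0,"y":-0.4,"z":0,"turn":0}]' 0 40; python3 -c "
from h import *
go(sc(-.042,0,.082),1.8463);print((env.state()['ee_pos'][:2]-SC)@SX+.042)"
```

```text
clock: 2.95
ee_pos: [0.4694, 0.0902, 0.0862]
eef_rot: [0.001, -0.136, 0.991, -0.001]
contact_force: [-0.4, 0.2, 0.8]
finger_gap: -0.0002
t 2.95 pos [0.4694 0.0902 0.0862] yawy 1.8446269831453517 tilt 0.0016620654233722686 F [-0.408   0.1609  0.8058] gap -0.0002442578977475088 q [ 0.0553  0.1458 -0.5229  0.901  -0.0012 -0.2186]
shift units [-0.0144 -0.8866  0.1404] turn units -0.013941807122071678
-0.026603330924338607
```

```bash
python3 -m inch '[{"x":0,"y":-0.3,"z":0.05,"turn":0},{"x":0,"y":-0.3,"z":0.08,"turn":0},{"x":0,"y":-0.3,"z":0.1,"turn":0},{"x":0,"y":-0.3,"z":0.12,"turn":0},{"x":0,"y":-0.2,"z":0.2,"turn":0}]' 0 40; python3 -c "
from h import *
go(sc(-.042+.014,0,.070),1.8463);print((env.state()['ee_pos'][:2]-SC)@SX+.042);shot('side','s2');shot('top','t2')
a=cv2.imread('pics/s2.png');b=cv2.imread('pics/t2.png')
cv2.imwrite('pics/z4.png',np.hstack([cv2.resize(a[230:370,240:380],None,fx=2.85,fy=2.85),cv2.resize(b[200:340,160:300],None,fx=2.85,fy=2.85)]))"
```

```text
clock: 3.37
ee_pos: [0.4858, 0.0455, 0.0753]
eef_rot: [0.006, -0.135, 0.991, -0.001]
contact_force: [-0.6, 1.0, -0.2]
finger_gap: -0.0
t 3.3667 pos [0.4858 0.0455 0.0753] yawy 1.8420873413996433 tilt 0.011234584218024068 F [-0.6109  0.9729 -0.2477] gap -3.618725325997617e-05 q [-0.0393  0.1695 -0.5218  0.8683  0.0001 -0.3106]
shift units [0.1133 0.2302 0.1754] turn units -0.03510548833630667
0.02090376553977441
```

View pics/z4.png

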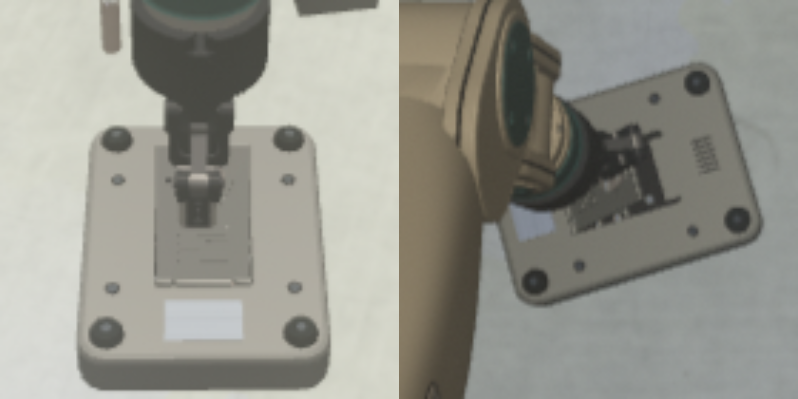

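```bash
python3 -m inch '[{"x":0,"y":0,"z":0.2,"turn":0},{"x":0,"y":0,"z":0.2,"turn":0},{"x":0,"y":0,"z":0.2,"turn":0},{"x":0,"y":0,"z":0.15,"turn":0},{"x":0,"y":0,"z":0.15,"turn":0}]' 0 40; python3 -c "
from h import *
go(sc(-.042+.022,0,.046),1.8463);print((env.state()['ee_pos'][:2]-SC)@SX+.042)"
```

```text
clock: 3.88
ee_pos: [0.4849, 0.046, 0.0445]
eef_rot: [0.004, -0.135, 0.991, -0.001]
contact_force: [0.6, -0.5, 0.5]
finger_gap: -0.0
t 3.8833 pos [0.4849 0.046  0.0445] yawy 1.841889600850975 tilt 0.008412285040154158 F [ 0.5634 -0.5086  0.5032] gap -2.019562935756067e-06 q [-0.0381  0.2112 -0.5507  0.8005 -0.0001 -0.3092]
shift units [ 0.0851 -0.062  -0.0517] turn units -0.03675332624187474
0.020153969896462048
```

```bash
python3 -m inch '[{"x":0,"y":0,"z":-0.8,"turn":0},{"x":0,"y":0,"z":-0.9,"turn":0},{"x":0.3,"y":0.9,"z":-0.9,"turn":0},{"x":0.3,"y":0.9,"z":-0.9,"turn":0},{"x":0,"y":0,"z":0,"turn":0}]' 1 40; python3 -c "
from h import *
go(sc(-.042+.022,0,.046),1.8463);shot('wrist','w3');shot('side','s3');
a=cv2.imread('pics/s3.png')
cv2.imwrite('pics/z5.png',np.hstack([cv2.resize(a[230:370,240:380],None,fx=3.42,fy=3.42),cv2.imread('pics/w3.png')[:479,:310]]))"
```

```text
clock: 4.3
ee_pos: [0.4474, 0.0954, 0.1468]
eef_rot: [-0.002, -0.134, 0.991, 0.001]
contact_force: [0.5, 0.0, 0.5]
finger_gap: 0.0606
t 4.3 pos [0.4474 0.0954 0.1468] yawy 1.8402836624135346 tilt 0.005065573395123618 F [0.4716 0.005  0.5004] gap 0.06063061659203203 q [ 0.0676  0.0466 -0.4876  1.0415  0.0014 -0.2019]
shift units [-0.699  -1.9883  3.353 ] turn units -0.05013614655387707
```

View pics/z5.png

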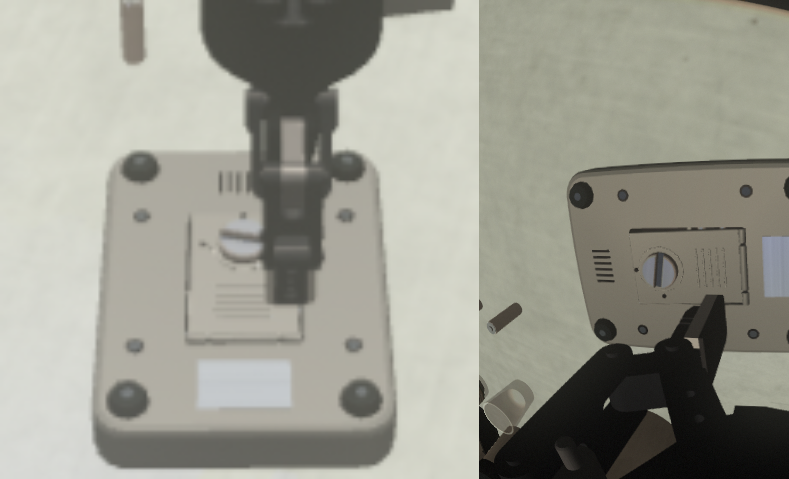

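```bash
python3 -c "
from h import *
a=cv2.imread('pics/w3.png')
cv2.imwrite('pics/z6.png',cv2.resize(a[220:310,140:275],None,fx=5.9,fy=5.9,interpolation=3))
print(proj('w3',sc(.02,0,.0485+.0045)))
print([proj('w3',sc(.042,b,.042+.084*.07)) for b in (-.0285,.0285)])"
```

```text
[180.2562 270.2559]
[array([150.6957, 230.3578]), array([161.5089, 301.9831])]
```

View pics/z6.png

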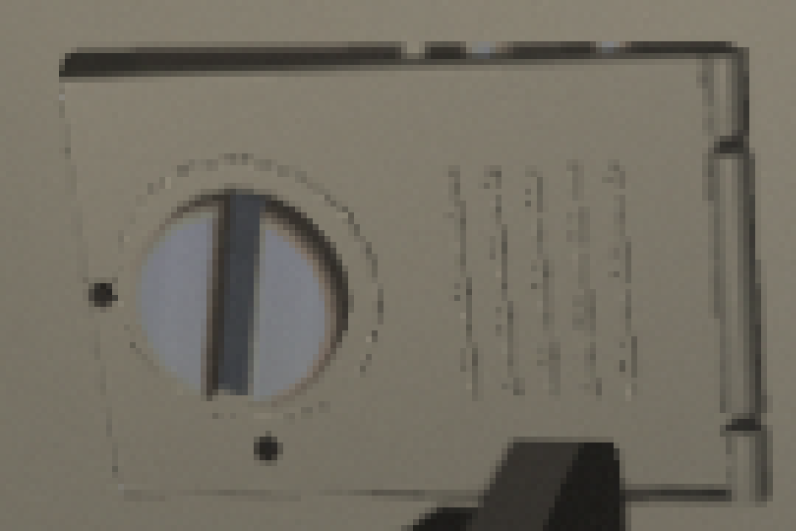

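```bash
python3 -c "
from h import *
f=lambda p:((p[0]+.5)/5.9-.5+140,(p[1]+.5)/5.9-.5+220)
for z in (.051,.053):
  a,b=[onz('w3',f(p),z) for p in ((247,190),(223,398))];c=onz('w3',f((235,293)),z);d=(b-a)[:2]
  print(c,(c[:2]-SC)@SX,(c[:2]-SC)@SY,'yaw',np.arctan2(d[1],d[0]),'fast',np.pi/2-1.2953-np.arctan2(d[1],d[0]),np.linalg.norm(d))
# grasp target above dock
go([.4704,-.2817,.20],2.015)"
```

```text
[0.4942 0.0037 0.051 ] 0.021394006532404097 3.7642893483773617e-06 yaw 0.02467827023712543 fast 0.25081805655777123 0.028253307742615495
[0.4933 0.0043 0.053 ] 0.020555100811465134 -0.0007674598266256867 yaw 0.024678270237126276 fast 0.2508180565577704 0.028016526760507903
t 4.4 pos [0.447  0.0934 0.1435] yawy 1.8392937800706886 tilt 0.007985794311242588 F [-0.6133 -0.5095  0.6512] gap 0.0745882390148113 q [ 0.0646  0.0509 -0.4908  1.0371 -0.0006 -0.2039]
shift units [  2.5811 -12.259   -1.8759] turn units -1.4642184994109297
```

```bash
python3 -m inch '[{"x":0.2,"y":-0.9,"z":-0.3,"turn":-0.1},{"x":0.2,"y":-0.9,"z":-0.3,"turn":-0.1},{"x":0.2,"y":-0.9,"z":-0.2,"turn":-0.1},{"x":0.2,"y":-0.9,"z":-0.1,"turn":-0.1},{"x":0.2,"y":-0.9,"z":0,"turn":-0.1},{"x":0.2,"y":-0.9,"z":0,"turn":-0.1},{"x":0.2,"y":-0.9,"z":0,"turn":-0.1},{"x":0.2,"y":-0.9,"z":0,"turn":-0.1},{"x":0.2,"y":-0.9,"z":0,"turn":-0.1},{"x":0.2,"y":-0.9,"z":0,"turn":-0.1},{"x":0,"y":0,"z":0,"turn":0}]' 1 40; python3 -c "
from h import *
go([.4704,-.2817,.15],2.015);shot('wrist','w4');print(proj('w4',[.4704,-.2817,.026]))"
```

```text
clock: 5.32
ee_pos: [0.4714, -0.1966, 0.1525]
eef_rot: [-0.015, -0.197, 0.98, 0.004]
contact_force: [0.6, -0.6, 0.2]
finger_gap: 0.0848
t 5.3167 pos [ 0.4714 -0.1966  0.1525] yawy 1.9677118884500624 tilt 0.03016760001602419 F [ 0.5866 -0.5838  0.2427] gap 0.08482446107881966 q [-0.5144  0.1513 -0.3568  1.0899 -0.0129 -0.9113]
shift units [ 1.1245 -2.6045  0.0797] turn units -0.39406759624948107
[213.168  190.5507]
```

View pics/w4.png

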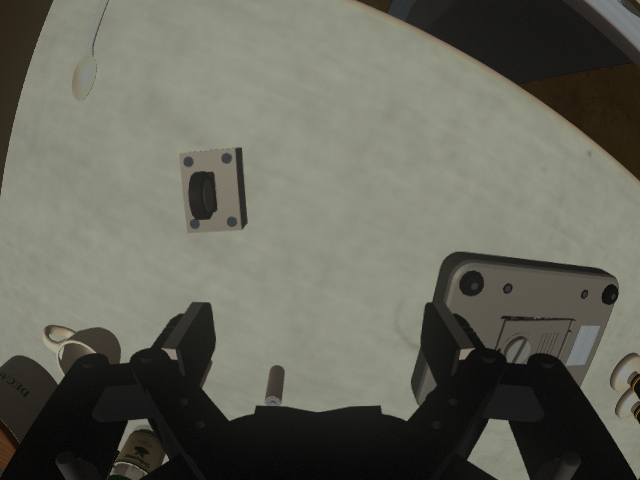

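```bash
python3 -m inch '[{"x":0.37,"y":-0.85,"z":0,"turn":-0.1},{"x":0.37,"y":-0.85,"z":0,"turn":-0.1},{"x":0.3,"y":-0.75,"z":0,"turn":-0.1},{"x":0,"y":0,"z":0,"turn":0}]' 1 40; python3 -c "
from h import *
go([.4704,-.2817,.15],2.015);shot('wrist','w5');print(proj('w5',[.4704,-.2817,.026]))
a=cv2.imread('pics/w4.png')[130:250,160:280];b=cv2.imread('pics/w5.png')
p=proj('w5',[.4704,-.2817,.026]).astype(int);o=p-60;print(o)
cv2.imwrite('pics/z7.png',np.hstack([cv2.resize(a,(400,400),interpolation=3),cv2.resize(b[max(o[1],0):o[1]+120,o[0]:o[0]+120],(400,400),interpolation=3)]))"
```

```text
clock: 5.7
ee_pos: [0.4669, -0.2736, 0.1445]
eef_rot: [-0.019, -0.216, 0.976, 0.011]
contact_force: [-0.4, -0.4, 0.4]
finger_gap: 0.0853
t 5.7 pos [ 0.4669 -0.2736  0.1445] yawy 2.0064763177948453 tilt 0.04380293733389642 F [-0.3969 -0.401   0.3959] gap 0.0852512860020082 q [-0.6416  0.2198 -0.2915  1.1008 -0.0148 -1.0774]
shift units [ 0.0134 -0.2881 -0.1926] turn units -0.07103068504295726
[302.9418 237.0372]
[242 177]
```

View pics/z7.png

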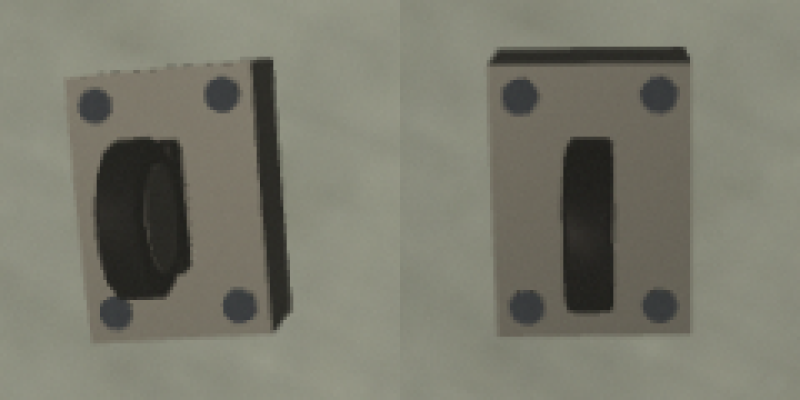

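```bash
python3 -c "
from h import *
R=toolR();print('down dev: key-frame', R[:,2], 'in tool axes',R.T@[0,0,-1])
f4=lambda p:((p[0]+.5)/3.3333-.5+160,(p[1]+.5)/3.3333-.5+130)
f5=lambda p:((p[0]-400+.5)/3.3333-.5+242,(p[1]+.5)/3.3333-.5+177)
P=[]
for a,b in zip([(95,106),(222,95),(239,306),(116,313)],[(520,97),(659,95),(660,305),(527,308)]):
  x,e=tri(('w4',f4(a)),('w5',f5(b)));P.append(x);print(x,e)
P=np.array(P);print(P.mean(0)); d=P[0]+P[1]-P[2]-P[3];print('yaw',np.arctan2(d[1],d[0]),np.linalg.norm(P-np.roll(P,1,0),axis=1))
a,b=[onz('w5',f5(p),.064) for p in ((588,137),(588,312))];print('key top',(a+b)/2,np.arctan2(*(a-b)[[1,0]]),np.linalg.norm(a-b))
d=[onz('w5',f5(p),.026) for p in ((520,97),(659,95),(660,305),(527,308))];print(np.mean(d,0))
"
```

```text
down dev: key-frame [-0.0435  0.0157 -0.9989] in tool axes [-0.0328 -0.0327  0.9989]
[ 0.4567 -0.3078  0.0263] 5.865328551484787e-05
[ 0.444  -0.2807  0.0258] 5.874620412103916e-06
[ 0.4873 -0.2604  0.0262] 0.00014298106495704704
[ 0.5001 -0.2874  0.0262] 5.1629910314657675e-05
[ 0.472  -0.2841  0.0261]
yaw -2.701945324799862 [0.048  0.0299 0.0478 0.0299]
key top [ 0.467  -0.2862  0.064 ] -2.7208585014220095 0.03433252268810999
[ 0.4721 -0.2841  0.026 ]
```

```bash
python3 -c "
from h import *
f4=lambda p:((p[0]+.5)/3.3333-.5+160,(p[1]+.5)/3.3333-.5+130)
f5=lambda p:((p[0]-400+.5)/3.3333-.5+242,(p[1]+.5)/3.3333-.5+177)
print(env.camera_info('wrist')['extrinsics'])
for z in (.047,.055,.064):
  a,b=[onz('w5',f5(p),z) for p in ((588,137),(588,312))];print(z,(a+b)/2,np.linalg.norm(a-b))
  a,b=[onz('w5',f5(p),z) for p in ((563,225),(613,225))];print(np.linalg.norm(a-b))
  a,b=[onz('w4',f4(p),z) for p in ((124,137),(117,300))];print('w4',(a+b)/2,np.linalg.norm(a-b))
print(proj('w5',[.472,-.284,.047]),f5((588,225)),proj('w5',[.472,-.284,.064]))
"
```

```text
[[-0.4212 -0.8795 -0.2216  0.4069]
 [ 0.9064 -0.3996 -0.1366 -0.3053]
 [ 0.0316 -0.2584  0.9655  0.2888]
 [ 0.      0.      0.      1.    ]]
0.047 [ 0.4715 -0.2846  0.047 ] 0.0369239056235929
0.01015426136187953
w4 [ 0.4736 -0.2883  0.047 ] 0.034854552054147205
0.055 [ 0.4694 -0.2854  0.055 ] 0.03570443130101271
0.009818899736762891
w4 [ 0.4715 -0.2863  0.055 ] 0.033739024478008875
0.064 [ 0.467  -0.2862  0.064 ] 0.03433252268810999
0.00944161790850677
w4 [ 0.4692 -0.2841  0.064 ] 0.03248405595485326
[298.5627 245.4925] (298.0505655056551, 244.15067650676508) [297.9926 252.7779]
```

```bash
python3 -m inch '[{"x":0,"y":-0.2,"z":0.3,"turn":0},{"x":0,"y":-0.1,"z":0.5,"turn":0},{"x":0,"y":0,"z":0.7,"turn":0},{"x":0,"y":0,"z":0.7,"turn":0}]' 1 40; python3 -c "
from h import *
go([.4717,-.2843,.032],2.0105);print(toolR().T@[0,0,-1])
shot('wrist','w6')"
```

```text
clock: 6.08
ee_pos: [0.4691, -0.2769, 0.0763]
eef_rot: [-0.018, -0.217, 0.976, 0.011]
contact_force: [0.3, 0.1, 0.1]
finger_gap: 0.0856
t 6.0833 pos [ 0.4691 -0.2769  0.0763] yawy 2.0089320264708785 tilt 0.04179232293504161 F [0.3413 0.1206 0.0927] gap 0.08561235837314805 q [-0.6452  0.2926 -0.3575  0.9606 -0.0123 -1.0836]
shift units [-0.0163 -0.3048  1.4697] turn units -0.01306644607601178
[-0.0296 -0.0295  0.9991]
```

View pics/w6.png

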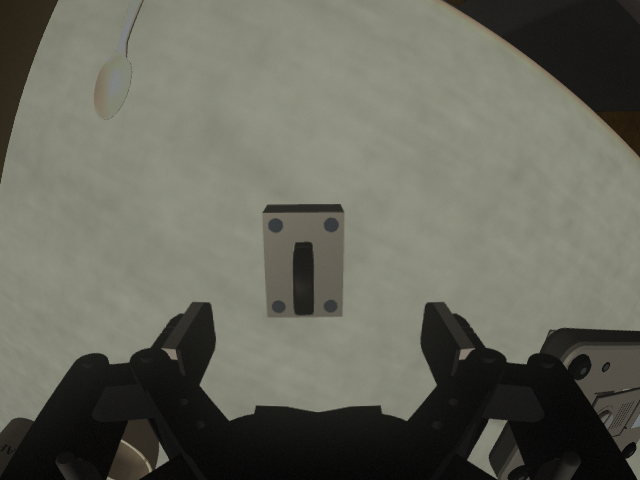

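```bash
python3 -m inch '[{"x":0,"y":-0.15,"z":0.4,"turn":0},{"x":0,"y":-0.1,"z":0.4,"turn":0},{"x":0,"y":-0.05,"z":0.3,"turn":0},{"x":0,"y":0,"z":0.2,"turn":0},{"x":0,"y":0,"z":0,"turn":0}]' 1 40; python3 -c "
from h import *
go([.4717,-.2843,.032],2.0105);print(toolR().T@[0,0,-1])"
```

```text
clock: 6.55
ee_pos: [0.4649, -0.2754, 0.0262]
eef_rot: [-0.023, -0.22, 0.975, 0.019]
contact_force: [0.2, 0.3, -0.1]
finger_gap: 0.0852
t 6.55 pos [ 0.4649 -0.2754  0.0262] yawy 2.0133203896075775 tilt 0.05962797980432913 F [ 0.2284  0.2815 -0.1179] gap 0.08516417731476862 q [-0.648   0.3579 -0.3943  0.8771 -0.0118 -1.0911]
shift units [-0.0704 -0.3578 -0.2144] turn units 0.023503246729813153
[-0.0374 -0.0464  0.9982]
```

```bash
python3 -m inch '[{"x":0,"y":-0.4,"z":-0.3,"turn":0},{"x":0,"y":0,"z":0,"turn":0}]' 1 40; python3 -c "
from h import *
go([.4717,-.2843,.032],2.0105);print(toolR().T@[0,0,-1])"
```

```text
clock: 6.72
ee_pos: [0.4701, -0.2855, 0.0344]
eef_rot: [-0.024, -0.22, 0.975, 0.019]
contact_force: [1.1, -0.6, 0.3]
finger_gap: 0.0852
t 6.7167 pos [ 0.4701 -0.2855  0.0344] yawy 2.0143431737731516 tilt 0.061351880300799674 F [ 1.0673 -0.5626  0.2811] gap 0.08521242598254523 q [-0.6567  0.3629 -0.3646  0.9034 -0.0122 -1.1008]
shift units [-0.0672  0.0087  0.0768] turn units 0.03202644810959739
[-0.0381 -0.048   0.9981]
```

```bash
python3 -m inch '[{"x":0,"y":0,"z":-0.5,"turn":0},{"x":0,"y":0,"z":-0.5,"turn":0},{"x":0,"y":0,"z":-0.5,"turn":0},{"x":0,"y":0,"z":0,"turn":0}]' 1 40; python3 -c "
from h import *
go([.4717,-.2843,.032],2.0105);print(toolR().T@[0,0,-1])"
python3 -m inch '[{"x":0,"y":0,"z":0,"turn":0},{"x":0,"y":0,"z":0,"turn":0},{"x":0,"y":0,"z":0,"turn":0},{"x":0,"y":0,"z":0,"turn":0}]' 1 40; python3 -c "
from h import *
go([.4717,-.2843,.032],2.0105);print(toolR().T@[0,0,-1])"
```

```text
clock: 7.05
ee_pos: [0.4724, -0.2855, 0.0813]
eef_rot: [-0.024, -0.22, 0.975, 0.02]
contact_force: [0.8, -0.5, 0.6]
finger_gap: 0.0856
t 7.05 pos [ 0.4724 -0.2855  0.0813] yawy 2.0139642760277887 tilt 0.06204917677641897 F [ 0.7902 -0.4577  0.5786] gap 0.0856307754566967 q [-0.6549  0.312  -0.319   1.0009 -0.0112 -1.0986]
shift units [-0.0592 -0.0343  1.6427] turn units 0.028868966898239666
[-0.0377 -0.0492  0.9981]
clock: 7.38
ee_pos: [0.4722, -0.2847, 0.0809]
eef_rot: [-0.023, -0.22, 0.975, 0.02]
contact_force: [-0.4, -0.2, -0.1]
finger_gap: 0.0854
t 7.3833 pos [ 0.4722 -0.2847  0.0809] yawy 2.0142818231260327 tilt 0.06100270747979809 F [-0.3785 -0.1774 -0.079 ] gap 0.08538328304607884 q [-0.6541  0.3108 -0.3216  0.9985 -0.0108 -1.0982]
shift units [-0.0524 -0.0602  1.629 ] turn units 0.031515192716939186
[-0.037  -0.0485  0.9981]
```

```bash
python3 -m inch '[{"x":0,"y":0,"z":-0.8,"turn":0},{"x":0,"y":0.9,"z":0,"turn":0},{"x":0,"y":0.9,"z":0,"turn":0},{"x":0,"y":0.9,"z":0,"turn":0},{"x":0,"y":0.9,"z":0,"turn":0},{"x":0,"y":0,"z":0,"turn":0}]' 1 40; python3 -c "
from h import *
go([.4717,-.2843,.1],2.0105);print(toolR().T@[0,0,-1])"
python3 -m inch '[{"x":0,"y":-0.4,"z":0,"turn":0},{"x":0,"y":-0.4,"z":0,"turn":0},{"x":0,"y":-0.4,"z":0,"turn":0},{"x":0,"y":-0.4,"z":0,"turn":0},{"x":0,"y":0,"z":0,"turn":0}]' 1 40; python3 -c "
from h import *
go([.4717,-.2843,.1],2.0105);print(toolR().T@[0,0,-1])"
```

```text
clock: 7.88
ee_pos: [0.4229, -0.184, 0.106]
eef_rot: [-0.026, -0.218, 0.975, 0.023]
contact_force: [-1.2, 0.5, -0.7]
finger_gap: 0.0854
t 7.8833 pos [ 0.4229 -0.184   0.106 ] yawy 2.01042960078055 tilt 0.06954152011912375 F [-1.1534  0.4674 -0.6885] gap 0.08540252493326361 q [-0.5484  0.1417 -0.4806  1.0179 -0.0034 -0.9891]
shift units [-0.048  -3.7241 -0.0114] turn units -0.0005866601620829748
[-0.041  -0.0561  0.9976]
clock: 8.3
ee_pos: [0.4457, -0.2329, 0.1013]
eef_rot: [-0.026, -0.219, 0.975, 0.022]
contact_force: [0.6, -0.0, 0.1]
finger_gap: 0.0857
t 8.3 pos [ 0.4457 -0.2329  0.1013] yawy 2.0113661622967345 tilt 0.06891534131322624 F [ 0.6107 -0.0324  0.073 ] gap 0.08574417120990034 q [-0.605   0.2161 -0.3998  1.0232 -0.0087 -1.0465]
shift units [-0.0504 -1.9183 -0.0636] turn units 0.007218019139454412
[-0.0417 -0.0548  0.9976]
```

```bash
cat > s.py <<'E'
from h import *
s=env.state();q=s['qpos'];print(s['clock'],s['ee_pos'],'pitch',q[1]-q[2]+q[3]-np.pi/2,'q5',q[4],toolR().T@[0,0,-1],s['dq'])
E
python3 s.py; python3 -m inch '[{"x":0,"y":0,"z":-1,"turn":0},{"x":0,"y":0,"z":-1,"turn":0},{"x":0,"y":0,"z":0,"turn":0}]'; python3 s.py;python3 -m inch '[{"x":0,"y":0,"z":1,"turn":0},{"x":0,"y":0,"z":1,"turn":0},{"x":0,"y":0,"z":0,"turn":0}]'; python3 s.py; python3 -m inch '[{"x":0.8,"y":0,"z":0,"turn":0},{"x":0.8,"y":0,"z":0,"turn":0},{"x":0,"y":0,"z":0,"turn":0}]'; python3 s.py;python3 -m inch '[{"x":-0.8,"y":0,"z":0,"turn":0},{"x":-0.8,"y":0,"z":0,"turn":0},{"x":0,"y":0,"z":0,"turn":0}]'; python3 s.py
```

```text
8.3 [ 0.4457 -0.2329  0.1013] pitch 0.06835918455714363 q5 -0.008744443928574477 [-0.0417 -0.0548  0.9976] [-0.0142  0.0192  0.0123  0.022   0.0125 -0.0002]
clock: 8.55
ee_pos: [0.4497, -0.2388, 0.1602]
eef_rot: [-0.028, -0.216, 0.976, 0.025]
contact_force: [0.3, -1.0, 1.4]
finger_gap: 0.0854
8.55 [ 0.4497 -0.2388  0.1602] pitch 0.07456281766435824 q5 -0.00862595570345792 [-0.0448 -0.0602  0.9972] [-0.022   0.059  -0.0273 -0.0519 -0.0004 -0.0008]
clock: 8.8
ee_pos: [0.4515, -0.2431, 0.1029]
eef_rot: [-0.024, -0.215, 0.976, 0.02]
contact_force: [-0.5, 0.8, -0.5]
finger_gap: 0.0858
8.8 [ 0.4515 -0.2431  0.1029] pitch 0.061935140116365694 q5 -0.008604913487147443 [-0.0384 -0.0493  0.998 ] [-0.0112 -0.0283  0.0809  0.0622 -0.0007 -0.0017]
clock: 9.05
ee_pos: [0.4075, -0.2649, 0.1039]
eef_rot: [-0.025, -0.215, 0.976, 0.021]
contact_force: [-0.2, 0.4, -1.0]
finger_gap: 0.0856
9.05 [ 0.4075 -0.2649  0.1039] pitch 0.06463072757872013 q5 -0.013840075234803604 [-0.0398 -0.0527  0.9978] [ 0.0218  0.03    0.0385 -0.0061  0.0424  0.0235]
clock: 9.3
ee_pos: [0.4521, -0.2471, 0.1038]
eef_rot: [-0.024, -0.211, 0.977, 0.022]
contact_force: [0.8, -0.1, -0.3]
finger_gap: 0.0852
9.3 [ 0.4521 -0.2471  0.1038] pitch 0.06465435565695077 q5 -0.007199943813532988 [-0.0385 -0.0524  0.9979] [-0.0392 -0.018  -0.0037  0.0363 -0.0382 -0.0166]
```

```bash
python3 -m inch '[{"x":0,"y":0,"z":-0.5,"turn":0},{"x":0,"y":0,"z":-0.5,"turn":0},{"x":0,"y":0,"z":-0.5,"turn":0},{"x":0,"y":0,"z":-0.5,"turn":0},{"x":0,"y":0,"z":-0.5,"turn":0},{"x":0,"y":0,"z":-0.5,"turn":0},{"x":0,"y":0,"z":0,"turn":0}]'; python3 s.py;python3 -m inch '[{"x":0,"y":0,"z":1,"turn":0},{"x":0,"y":0,"z":0,"turn":0},{"x":0,"y":0,"z":1,"turn":0},{"x":0,"y":0,"z":0,"turn":0}]'; python3 s.py
```

```text
clock: 9.88
ee_pos: [0.4605, -0.2513, 0.2001]
eef_rot: [-0.025, -0.212, 0.977, 0.022]
contact_force: [0.0, -0.1, -0.1]
finger_gap: 0.0854
9.8833 [ 0.4605 -0.2513  0.2001] pitch 0.06631251653358095 q5 -0.006437346939420871 [-0.0388 -0.0541  0.9978] [-0.0041  0.0153 -0.0158 -0.0178  0.0018 -0.001 ]
clock: 10.22
ee_pos: [0.459, -0.2511, 0.1419]
eef_rot: [-0.023, -0.211, 0.977, 0.021]
contact_force: [-1.6, 1.7, -1.7]
finger_gap: 0.0853
10.2167 [ 0.459  -0.2511  0.1419] pitch 0.06117612832832431 q5 -0.006322232349089455 [-0.0361 -0.0498  0.9981] [-0.0005 -0.0649  0.1599  0.0795  0.0018 -0.0008]
```

```bash
python3 -m inch '[{"x":0,"y":0,"z":-0.5,"turn":0},{"x":0,"y":0,"z":-0.5,"turn":0},{"x":0,"y":0,"z":-0.5,"turn":0},{"x":0,"y":0,"z":-0.5,"turn":0},{"x":0,"y":0,"z":-0.5,"turn":0},{"x":0,"y":0,"z":-0.5,"turn":0},{"x":0,"y":0,"z":0,"turn":0},{"x":0,"y":0,"z":1,"turn":0},{"x":0,"y":0,"z":1,"turn":0},{"x":0,"y":0,"z":1,"turn":0},{"x":0,"y":0,"z":1,"turn":0},{"x":0,"y":0,"z":0,"turn":0}]'; python3 s.py
```

```text
clock: 11.22
ee_pos: [0.4612, -0.2534, 0.125]
eef_rot: [-0.02, -0.211, 0.977, 0.018]
contact_force: [-1.1, 1.2, -1.3]
finger_gap: 0.0856
11.2167 [ 0.4612 -0.2534  0.125 ] pitch 0.05346963327037946 q5 -0.00593529114538869 [-0.0319 -0.0433  0.9986] [ 0.0014 -0.0396  0.0648  0.0653  0.0001 -0.0003]
```

```bash
cat >> h.py <<'E'
def gg(p,yaw=None):
    go(np.array(p)+.019*toolR()[:,2],yaw)
E
python3 -c "
from h import *
gg([.4717,-.2845,.0505],2.0105)"
```

```text
t 11.2167 pos [ 0.4612 -0.2534  0.125 ] yawy 1.9953696309514157 tilt 0.05379773029199765 F [-1.1387  1.2435 -1.2826] gap 0.08557981763100417 q [-0.6219  0.2203 -0.3367  1.0672 -0.0059 -1.047 ]
shift units [ 0.0307 -1.1968  3.0681] turn units -0.12608640873820187
```

```bash
python3 -m inch '[{"x":0,"y":-0.5,"z":0,"turn":-0.06},{"x":0,"y":-0.5,"z":0,"turn":-0.06},{"x":0,"y":-0.2,"z":0.4,"turn":0},{"x":0,"y":0,"z":0.8,"turn":0},{"x":0,"y":0,"z":0.8,"turn":0},{"x":0,"y":0,"z":0,"turn":0}]'; python3 s.py; python3 -c "
from h import *
gg([.4717,-.2845,.0505],2.0105)"
```

```text
clock: 11.72
ee_pos: [0.4813, -0.2945, 0.0681]
eef_rot: [-0.016, -0.218, 0.976, 0.013]
contact_force: [0.0, 0.5, -1.5]
finger_gap: 0.0856
11.7167 [ 0.4813 -0.2945  0.0681] pitch 0.0393723082660733 q5 -0.008274756089311544 [-0.0253 -0.0313  0.9992] [-0.0114 -0.0258  0.0839  0.0511  0.0013 -0.0038]
t 11.7167 pos [ 0.4813 -0.2945  0.0681] yawy 2.0101289930945647 tilt 0.040232012895858024 F [ 0.0436  0.4906 -1.4714] gap 0.08556361298764854 q [-0.6594  0.3319 -0.3223  0.956  -0.0083 -1.0989]
shift units [0.1332 0.4198 1.2373] turn units -0.0030917242119602823
```

```bash
python3 -m inch '[{"x":0.12,"y":0.38,"z":0.1,"turn":0},{"x":0,"y":0,"z":0.9,"turn":0},{"x":0,"y":0,"z":0,"turn":0}]'; python3 s.py; python3 -c "
from h import *
gg([.4717,-.2845,.0505],2.0105)"
```

```text
clock: 11.97
ee_pos: [0.4762, -0.2899, 0.0417]
eef_rot: [-0.013, -0.217, 0.976, 0.01]
contact_force: [-1.8, 0.5, -2.5]
finger_gap: 0.0856
11.9667 [ 0.4762 -0.2899  0.0417] pitch 0.03222856879146363 q5 -0.008253512289381005 [-0.0221 -0.0249  0.9994] [-0.0008 -0.0809  0.0918  0.1058  0.0037 -0.0014]
t 11.9667 pos [ 0.4762 -0.2899  0.0417] yawy 2.0086024815957284 tilt 0.033268266029057296 F [-1.7822  0.4663 -2.5453] gap 0.08559836698519871 q [-0.6585  0.3479 -0.3664  0.8886 -0.0083 -1.0964]
shift units [0.0655 0.2328 0.346 ] turn units -0.015812653368929563
```

```bash
python3 -m inch '[{"x":0.1,"y":0.3,"z":0.2,"turn":0},{"x":0,"y":0,"z":0.1,"turn":0},{"x":0,"y":0,"z":0,"turn":0}]'; python3 s.py; python3 -c "
from h import *
gg([.4717,-.2845,.0505],2.0105)"
```

```text
clock: 12.22
ee_pos: [0.4731, -0.2865, 0.0375]
eef_rot: [-0.011, -0.217, 0.976, 0.007]
contact_force: [0.4, 0.2, 0.5]
finger_gap: 0.0853
12.2167 [ 0.4731 -0.2865  0.0375] pitch 0.025631784363384202 q5 -0.00826491979934299 [-0.0191 -0.019   0.9996] [-0.0005 -0.0149  0.0099  0.0444  0.0019 -0.0015]
t 12.2167 pos [ 0.4731 -0.2865  0.0375] yawy 2.008004830777163 tilt 0.026931065868857355 F [0.369  0.1701 0.5257] gap 0.08525618657515197 q [-0.657   0.3425 -0.3853  0.8686 -0.0083 -1.0943]
shift units [0.0221 0.0889 0.2032] turn units -0.02079307685697307
```

```bash
python3 -m inch '[{"x":0,"y":0.15,"z":0.2,"turn":0},{"x":0,"y":0,"z":0,"turn":0}]'; python3 s.py; python3 -c "
from h import *
gg([.4717,-.2845,.0505],2.0105)"
```

```text
clock: 12.38
ee_pos: [0.4734, -0.2843, 0.0341]
eef_rot: [-0.01, -0.217, 0.976, 0.005]
contact_force: [-0.8, 1.1, -1.1]
finger_gap: 0.0856
12.3833 [ 0.4734 -0.2843  0.0341] pitch 0.020680079760831083 q5 -0.008088881753811698 [-0.0167 -0.0146  0.9998] [-0.0069 -0.0168  0.0547  0.0136 -0.0063 -0.0042]
t 12.3833 pos [ 0.4734 -0.2843  0.0341] yawy 2.007669657366759 tilt 0.022205548388733426 F [-0.8422  1.0505 -1.1252] gap 0.0856123099794338 q [-0.6536  0.3425 -0.3942  0.8547 -0.0081 -1.0905]
shift units [0.0632 0.0264 0.0894] turn units -0.023586188610339825
```

Good: near target within 3 mm. Close on the key.

```bash
python3 -m inch '[{"x":0,"y":0,"z":0.1,"turn":0},{"x":0,"y":0,"z":0,"turn":0},{"x":0,"y":0,"z":0,"turn":0},{"x":0,"y":0,"z":0,"turn":0},{"x":0,"y":0,"z":0,"turn":0},{"x":0,"y":0,"z":0,"turn":0},{"x":0,"y":0,"z":0,"turn":0},{"x":0,"y":0,"z":0,"turn":0}]' 0 70; python3 s.py; python3 -c "
from h import *
gg([.4717,-.2845,.0505],2.0105);shot('wrist','w8')
a=cv2.imread('pics/w8.png');cv2.imwrite('pics/z8.png',cv2.resize(a[180:380,220:420],(600,600),interpolation=3))"
```

```text
clock: 13.05
ee_pos: [0.4746, -0.2838, 0.033]
eef_rot: [-0.009, -0.217, 0.976, 0.006]
contact_force: [0.6, -0.2, 0.7]
finger_gap: 0.0085
13.05 [ 0.4746 -0.2838  0.033 ] pitch 0.020069413542013637 q5 -0.005577647634154751 [-0.0142 -0.0152  0.9998] [ 0.0012 -0.0012 -0.0019  0.0057  0.0057 -0.0013]
t 13.05 pos [ 0.4746 -0.2838  0.033 ] yawy 2.008604103818212 tilt 0.020829962459569345 F [ 0.6303 -0.2308  0.6703] gap 0.008493634101679255 q [-0.6528  0.3447 -0.3941  0.8521 -0.0056 -1.0907]
shift units [0.1069 0.0294 0.052 ] turn units -0.015799134848234107
```

View pics/z8.png

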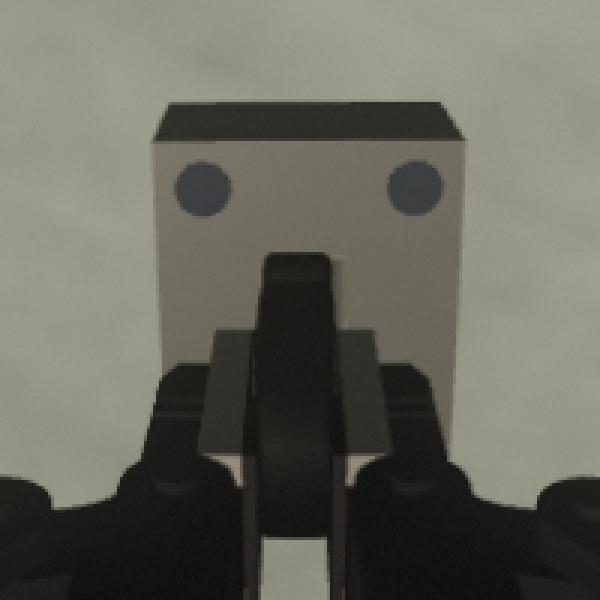

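```bash
cat >> h.py <<'E'
KO=np.array([0.0032,0.0009,-.0140])  # bow in tool frame relative TCP
def kk(p,keyyaw,ko=None):
    R=toolR(); s=env.state()
    yaw=keyyaw+np.pi/2
    c=-((yaw-np.arctan2(R[1,1],R[0,1])+np.pi)%(2*np.pi)-np.pi)
    print('bow now',s['ee_pos']+R@KO)
    # TCP target after turn
    Rz=Ro.from_rotvec(R[:,2]*c).as_matrix()@R
    go(np.array(p)-Rz@KO,yaw)
E
python3 -c "
from h import *
print(toolR().T@(np.array([.4717,-.2845,.047])-env.state()['ee_pos']))"
python3 -m inch '[{"x":0,"y":0,"z":-0.3,"turn":0},{"x":0,"y":0,"z":-0.4,"turn":0},{"x":0,"y":0,"z":-0.5,"turn":0},{"x":0,"y":0,"z":-0.5,"turn":0},{"x":0,"y":0,"z":-0.5,"turn":0},{"x":0,"y":0,"z":-0.5,"turn":0},{"x":0,"y":0,"z":0,"turn":0}]'; python3 s.py;  python3 -c "
from h import *
kk([.4938,.0045,.12],.025)
shot('wrist','w9')
a=cv2.imread('pics/w9.png');cv2.imwrite('pics/z9.png',cv2.resize(a[180:380,220:420],(600,600),interpolation=3))"
```

```text
[ 0.0031  0.0009 -0.014 ]
clock: 13.68
ee_pos: [0.4771, -0.2869, 0.122]
eef_rot: [-0.008, -0.217, 0.976, 0.003]
contact_force: [-0.1, -0.6, 0.1]
finger_gap: 0.0085
13.6833 [ 0.4771 -0.2869  0.122 ] pitch 0.015446671582672877 q5 -0.009116014653273049 [-0.0152 -0.0095  0.9998] [-0.0037  0.0029 -0.012  -0.0222 -0.004  -0.0009]
bow now [ 0.4741 -0.2875  0.136 ]
t 13.6833 pos [ 0.4771 -0.2869  0.122 ] yawy 2.0076429930914297 tilt 0.01793585171247854 F [-0.0512 -0.6141  0.0962] gap 0.00854873426375735 q [-0.6527  0.2489 -0.3054  1.032  -0.0091 -1.0896]
shift units [-4.7011  8.4946  0.5439] turn units 3.4320555524711103
```

View pics/z9.png

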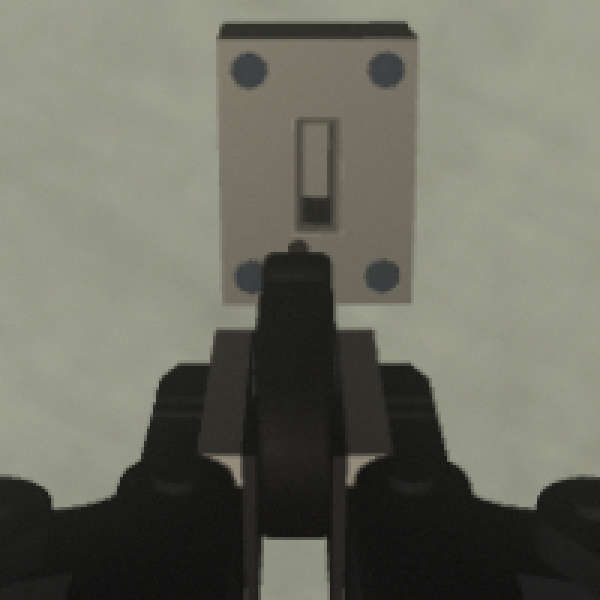

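```bash
python3 -m inch '[{"x":-0.3,"y":0.5,"z":0,"turn":0},{"x":-0.35,"y":0.6,"z":0,"turn":0},{"x":-0.35,"y":0.6,"z":0,"turn":0},{"x":-0.35,"y":0.6,"z":0,"turn":0},{"x":-0.35,"y":0.6,"z":0,"turn":0},{"x":-0.35,"y":0.6,"z":0,"turn":0},{"x":-0.35,"y":0.6,"z":0,"turn":0},{"x":-0.35,"y":0.6,"z":0,"turn":0},{"x":-0.35,"y":0.6,"z":0,"turn":0},{"x":0,"y":0,"z":0,"turn":0}]'; python3 s.py;  python3 -c "
from h import *
kk([.4938,.0045,.12],.025);print(onz('w9',(325.6,237.8),.026))"
```

```text
clock: 14.57
ee_pos: [0.4916, -0.0979, 0.116]
eef_rot: [-0.011, -0.214, 0.977, 0.003]
contact_force: [-0.4, 0.4, 0.5]
finger_gap: 0.0084
14.5667 [ 0.4916 -0.0979  0.116 ] pitch 0.02177897343702062 q5 -0.006182559426403992 [-0.0201 -0.0104  0.9997] [-0.0212  0.0106 -0.0085 -0.0192 -0.0495 -0.023 ]
bow now [ 0.4887 -0.0984  0.13  ]
t 14.5667 pos [ 0.4916 -0.0979  0.116 ] yawy 2.00132059988295 tilt 0.022639383412585683 F [-0.4378  0.3606  0.506 ] gap 0.008429903522310206 q [-0.3219  0.1665 -0.4244  1.0017 -0.0062 -0.7524]
shift units [-1.573   3.0023  0.3339] turn units 3.379368942400448
[ 0.4717 -0.2842  0.026 ]
```

```bash
python3 -m inch '[{"x":-0.3,"y":0.55,"z":0,"turn":0},{"x":-0.3,"y":0.55,"z":0,"turn":0},{"x":-0.3,"y":0.55,"z":0,"turn":0},{"x":-0.3,"y":0.55,"z":0,"turn":0},{"x":-0.1,"y":0.2,"z":0,"turn":0.5},{"x":0,"y":0,"z":0,"turn":0.7},{"x":0,"y":0,"z":0,"turn":0.7},{"x":0,"y":0,"z":0,"turn":0.7},{"x":0,"y":0,"z":0,"turn":0.6},{"x":0,"y":0,"z":0,"turn":0}]'; python3 s.py;  python3 -c "
from h import *
kk([.4938,.0045,.12],.025);shot('wrist','w10');shot('side','s10');a=cv2.imread('pics/w10.png');b=cv2.imread('pics/s10.png')
cv2.imwrite('pics/z10.png',np.hstack([cv2.resize(a[160:360,220:420],(400,400),interpolation=3),cv2.resize(b[250:350,260:360],(400,400),interpolation=3)]))"
```

```text
clock: 15.4
ee_pos: [0.4936, -0.0152, 0.1097]
eef_rot: [-0.015, -0.015, 1.0, -0.001]
contact_force: [0.3, 0.7, -0.5]
finger_gap: 0.0084
15.4 [ 0.4936 -0.0152  0.1097] pitch 0.02975328381132769 q5 -0.008082712682269762 [-0.0307  0.0024  0.9995] [-0.0063  0.0069 -0.0071 -0.0049 -0.0063 -0.0513]
bow now [ 0.4908 -0.0144  0.1238]
t 15.4 pos [ 0.4936 -0.0152  0.1097] yawy 1.599900146750086 tilt 0.030831296803763925 F [ 0.261   0.7182 -0.5307] gap 0.00839998562773125 q [-0.1571  0.1661 -0.4403  0.9941 -0.0081 -0.186 ]
shift units [-0.1227  0.6263  0.1202] turn units 0.03419849962658095
```

View pics/z10.png

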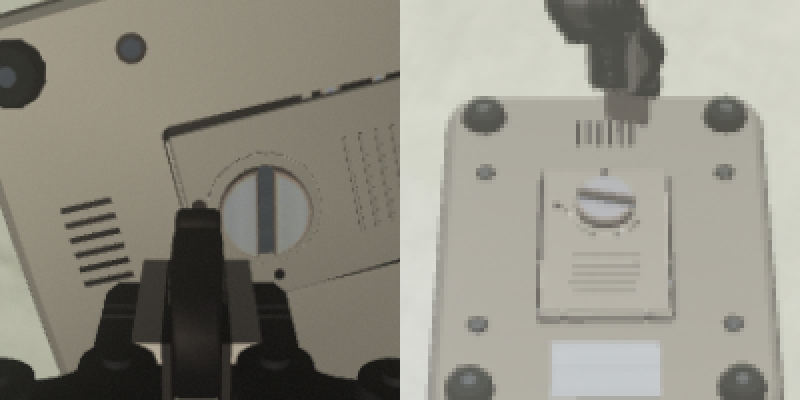

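```bash
python3 -c "
from h import *
print(tri(('w3',(179.3,269.2)),('w10',(352.75,264.75))))
a=onz('w10',(220+264.5/2,160+167/2),.053);b=onz('w10',(220+267/2,160+253/2),.053);d=a-b;print((a+b)/2,np.arctan2(d[1],d[0])+np.pi,np.linalg.norm(d))
# key edge: bow silhouettes in image predicted centre vs seen
s=env.state();R=toolR();B=s['ee_pos']+R@KO
print(proj('w10',B),[proj('w10',B+R@np.array([sx*.017,sy*.00475,0])) for sx in(-1,1) for sy in (-1,1)], proj('w10',B+R@np.array([-.01,0,.041])),proj('w10',B+R@np.array([.01,0,.041])))"
```

```text
(array([0.494, 0.004, 0.052]), np.float64(0.00023550628707230526))
[0.4943 0.0041 0.053 ] 0.08451708084803489 0.02617866634239344
[322.0013 314.4634] [array([310.3754, 350.5233]), array([333.5337, 350.4109]), array([309.2675, 274.2823]), array([334.7601, 274.1808])] [321.2253 293.3631] [321.1945 255.7688]
```

Run:
```python
from h import *
a=cv2.imread('pics/w10.png');cv2.imwrite('pics/z11.png',cv2.resize(a[230:350,280:360],(533,800),interpolation=3)[:600])
s=env.state();R=toolR()
i=np.load('pics/w10.npz')['E']
for kx in (0,.0016,.0032):
  B=s['ee_pos']+R@np.array([kx,0,-.014])
  P=[proj('w10',B+R@np.array([.017*np.cos(t),0,.017*np.sin(t)])) for t in np.linspace(0,2*np.pi,90)]
  print(kx,'disc rows',np.min(P,0)[1],np.max(P,0)[1],'shoulder',proj('w10',B+R@np.array([.015,0,.021])),'blade tip',proj('w10',B+R@np.array([.01,0,.041])))
```

```text
0 disc rows 278.6369103337081 364.5191094274467 shoulder [319.4549 267.1202] blade tip [319.3477 261.9955]
0.0016 disc rows 274.8833603947499 361.2227396084647 shoulder [319.4457 263.6389] blade tip [319.3391 258.8948]
0.0032 disc rows 271.07148070254624 357.8841586300074 shoulder [319.4363 260.1333] blade tip [319.3303 255.7755]
```

View pics/z11.png

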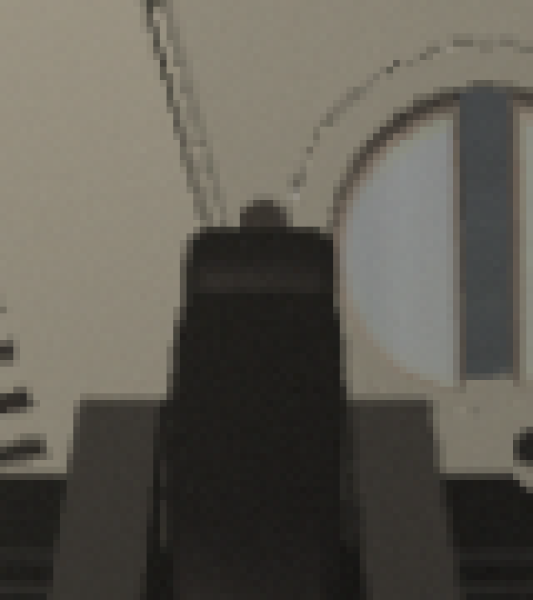

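```bash
sed -i 's/^KO=.*/KO=np.array([0.0013,0,-.0140])/' h.py
python3 - <<'E'
from h import *
C=np.array([.494,.0041,.053])
for y in (0,.03,.06,.09,.12):
  d=.012*np.array([np.cos(y),np.sin(y),0]);p=proj('w10',C+d);q=proj('w10',C-d);print(y,p,q,q-p)
print(np.array([(264.5/2+220,167/2+160),(267/2+220,253/2+160)]))
kk([.494,.0041,.100],.05)
E
```

```text
0 [351.8148 284.3641] [354.1814 244.8476] [  2.3666 -39.5165]
0.03 [352.4276 284.3679] [353.5479 244.8394] [  1.1203 -39.5286]
0.06 [353.0407 284.3546] [352.9137 244.8495] [ -0.127  -39.5051]
0.09 [353.6537 284.3241] [352.2795 244.8781] [ -1.3742 -39.446 ]
0.12 [354.266  284.2764] [351.6458 244.9251] [ -2.6201 -39.3513]
[[352.25 243.5 ]
 [353.5  286.5 ]]
bow now [ 0.4927 -0.0152  0.1238]
t 15.5 pos [ 0.4935 -0.0152  0.1097] yawy 1.6029738715582285 tilt 0.0308572995910574 F [-0.0831  0.7954 -0.5847] gap 0.008046377489466069 q [-0.1571  0.166  -0.4403  0.9944 -0.0079 -0.1891]
shift units [-0.0891  0.6432  0.789 ] turn units -0.14852046030556787
```

```bash
python3 -m inch '[{"x":0,"y":0.3,"z":0,"turn":-0.1},{"x":-0.05,"y":0.25,"z":0,"turn":-0.1},{"x":0,"y":0,"z":0.3,"turn":0},{"x":0,"y":0,"z":0.1,"turn":0},{"x":0,"y":0,"z":0,"turn":0}]'; python3 s.py;  python3 -c "
from h import *
kk([.494,.0041,.100],.06)"
```

```text
clock: 15.92
ee_pos: [0.4943, 0.0026, 0.0963]
eef_rot: [-0.015, -0.031, 0.999, -0.001]
contact_force: [-0.3, -0.6, -0.6]
finger_gap: 0.0089
15.9167 [0.4943 0.0026 0.0963] pitch 0.029712138111944064 q5 -0.006949480230108459 [-0.0305  0.0014  0.9995] [ 0.0085  0.0075 -0.0149 -0.004  -0.004  -0.0049]
bow now [0.4934 0.0026 0.1103]
t 15.9167 pos [0.4943 0.0026 0.0963] yawy 1.6336615280575013 tilt 0.030513803661628994 F [-0.2521 -0.5682 -0.5832] gap 0.008851715255654383 q [-0.1214  0.1817 -0.4541  0.9648 -0.0069 -0.1841]
shift units [-0.034   0.0487  0.342 ] turn units 0.023876677188372497
```

```bash
python3 -m inch '[{"x":0,"y":0.06,"z":0.3,"turn":0},{"x":0,"y":0,"z":0,"turn":0}]'; python3 s.py;  python3 -c "
from h import *
kk([.494,.0041,.0845],.06);shot('wrist','w12');a=cv2.imread('pics/w12.png')
s=env.state();R=toolR();B=s['ee_pos']+R@KO;print('tip',B+R@[0,0,.041],proj('w12',[.494,.0041,.053]))
cv2.imwrite('pics/z12.png',cv2.resize(a[230:330,270:370],(600,600),interpolation=3));shot('side','s12');a=cv2.imread('pics/s12.png')
cv2.imwrite('pics/z13.png',cv2.resize(a[255:335,265:365],(750,600),interpolation=3))"
```

```text
clock: 16.08
ee_pos: [0.4934, 0.0047, 0.086]
eef_rot: [-0.016, -0.032, 0.999, -0.001]
contact_force: [-0.1, 1.0, -0.9]
finger_gap: 0.0081
16.0833 [0.4934 0.0047 0.086 ] pitch 0.03054039981680745 q5 -0.006949640834226165 [-0.0313  0.0013  0.9995] [-0.0013 -0.0149  0.0234  0.0181 -0.0086 -0.0052]
bow now [0.4926 0.0047 0.1   ]
t 16.0833 pos [0.4934 0.0047 0.086 ] yawy 1.6342937709359697 tilt 0.03132089576879269 F [-0.088   1.005  -0.8629] gap 0.00811347618893204 q [-0.1174  0.1928 -0.4658  0.9428 -0.0069 -0.1808]
shift units [-0.0629 -0.0221  0.5163] turn units 0.02914536784227595
tip [0.492  0.0043 0.0598] [318.1518 279.2661]
```

View pics/z12.png

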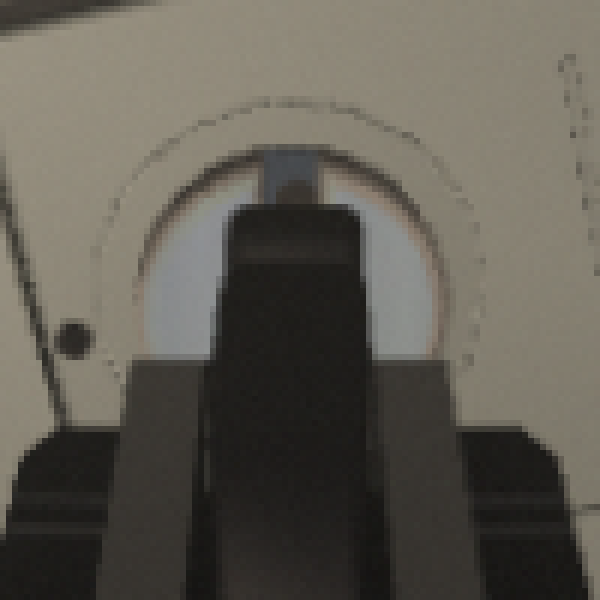

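View pics/z13.png

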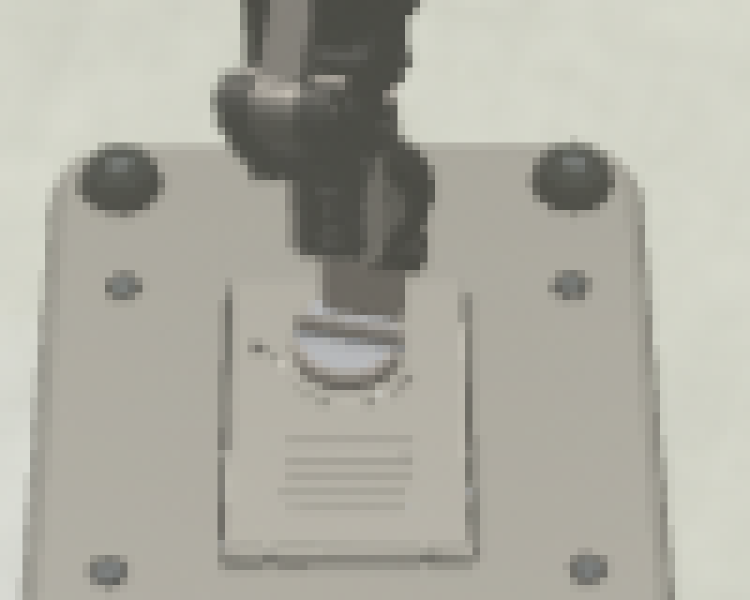

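```bash
python3 -m inch '[{"x":-0.06,"y":-0.02,"z":0.2,"turn":0},{"x":0,"y":-0.01,"z":0.2,"turn":0},{"x":0,"y":0,"z":0,"turn":0}]'; python3 s.py;  python3 -c "
from h import *
kk([.494,.0041,.0845],.06)"
```

```text
clock: 16.43
ee_pos: [0.4979, 0.0033, 0.0753]
eef_rot: [-0.013, -0.032, 0.999, -0.001]
contact_force: [-1.0, 0.5, 1.1]
finger_gap: 0.0082
16.4333 [0.4979 0.0033 0.0753] pitch 0.02505763910108527 q5 -0.006652013964611019 [-0.0258  0.002   0.9997] [-0.0009 -0.002   0.0118  0.0149  0.0054 -0.0014]
bow now [0.4969 0.0032 0.0893]
t 16.4333 pos [0.4979 0.0033 0.0753] yawy 1.6339805005809982 tilt 0.025925379563881516 F [-0.9659  0.4737  1.1306] gap 0.008165401310896917 q [-0.1194  0.2094 -0.4717  0.9148 -0.0067 -0.1825]
shift units [0.0918 0.0347 0.1626] turn units 0.026534781550846542
```

```bash
python3 -m inch '[{"x":0.06,"y":0.02,"z":0.2,"turn":0},{"x":0,"y":0,"z":0.15,"turn":0}]'; python3 s.py;  python3 -c "
from h import *
kk([.494,.0041,.0845],.06);shot('side','s14');a=cv2.imread('pics/s14.png')
cv2.imwrite('pics/z14.png',cv2.resize(a[255:335,265:365],(750,600),interpolation=3))"
```

```text
clock: 16.6
ee_pos: [0.4987, 0.0031, 0.0686]
eef_rot: [-0.01, -0.031, 0.999, -0.002]
contact_force: [-11.8, 3.5, 44.5]
finger_gap: 0.0085
16.6 [0.4987 0.0031 0.0686] pitch 0.02015827013153393 q5 -0.00701801362551047 [-0.0211  0.0032  0.9998] [-0.0013  0.0243  0.0064 -0.017   0.0043 -0.0011]
bow now [0.4977 0.0031 0.0826]
t 16.6 pos [0.4987 0.0031 0.0686] yawy 1.6336825094548997 tilt 0.02134482837578708 F [-11.8166   3.4953  44.5299] gap 0.008465305284976684 q [-0.1193  0.2159 -0.4805  0.8946 -0.007  -0.1821]
shift units [ 0.1223  0.0411 -0.0617] turn units 0.024051522166690376
```

View pics/z14.png

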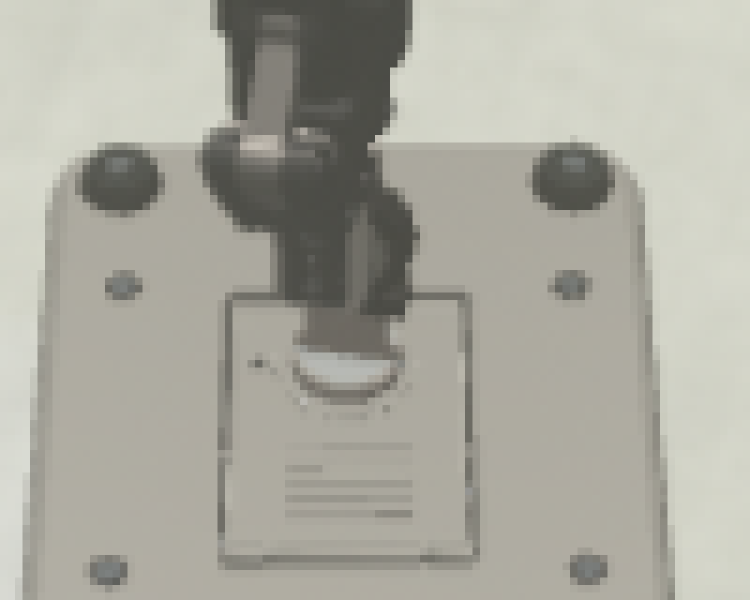

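```bash
python3 -m inch '[{"x":0.1,"y":0.03,"z":-0.1,"turn":0},{"x":0.1,"y":0.02,"z":0,"turn":0},{"x":0,"y":0,"z":0,"turn":0}]'; python3 s.py;  python3 -c "
from h import *
kk([.494,.0041,.0845],.06)"
```

```text
clock: 16.9
ee_pos: [0.4955, 0.0042, 0.0751]
eef_rot: [-0.007, -0.031, 0.999, -0.002]
contact_force: [-0.6, 0.6, -0.3]
finger_gap: 0.0083
16.9 [0.4955 0.0042 0.0751] pitch 0.013739179088695153 q5 -0.00615201956215015 [-0.0146  0.0036  0.9999] [ 0.0005 -0.0031  0.0102 -0.0007 -0.0006 -0.001 ]
bow now [0.4944 0.0041 0.0891]
t 16.9 pos [0.4955 0.0042 0.0751] yawy 1.6336305149700097 tilt 0.015053571179952189 F [-0.6397  0.5898 -0.2598] gap 0.008326836034311044 q [-0.1185  0.1983 -0.4861  0.9001 -0.0062 -0.1813]
shift units [ 0.0098 -0.0004  0.155 ] turn units 0.023618234792606906
```

```bash
python3 -m inch '[{"x":0,"y":0,"z":0.2,"turn":0},{"x":0,"y":0,"z":0.12,"turn":0.2},{"x":0,"y":0,"z":0.1,"turn":0.5},{"x":0,"y":0,"z":0.1,"turn":0.6},{"x":0,"y":0,"z":0.1,"turn":0.6},{"x":0,"y":0,"z":0.1,"turn":0.6}]'; python3 s.py;  python3 -c "
from h import *
kk([.494,.0041,.0845],-1.295)"
```

```text
clock: 17.4
ee_pos: [0.4964, 0.0034, 0.0691]
eef_rot: [-0.007, 0.124, 0.992, -0.004]
contact_force: [-8.3, 0.7, 29.8]
finger_gap: 0.0085
17.4 [0.4964 0.0034 0.0691] pitch 0.013726307679554628 q5 -0.008590277991615181 [-0.0125  0.0103  0.9999] [-0.0001  0.002   0.0033  0.007  -0.0044  0.8964]
bow now [0.4953 0.0038 0.0831]
t 17.4 pos [0.4964 0.0034 0.0691] yawy 1.3224622677911637 tilt 0.016192583608854016 F [-8.2811  0.6859 29.7778] gap 0.008494872913279704 q [-0.1185  0.2074 -0.4899  0.8872 -0.0086  0.13  ]
shift units [ 0.0669 -0.0379 -0.0447] turn units 8.722216174968892
```

```bash
python3 -m inch '[{"x":0.04,"y":-0.02,"z":0.1,"turn":0.6},{"x":0.03,"y":-0.02,"z":0.08,"turn":0.6},{"x":0,"y":0,"z":0.08,"turn":0.6},{"x":0,"y":0,"z":0.08,"turn":0.6},{"x":0,"y":0,"z":0.08,"turn":0.6},{"x":0,"y":0,"z":0.08,"turn":0.6}]'; python3 s.py;  python3 -c "
from h import *
kk([.494,.0041,.0845],-1.295)"
```

```text
clock: 17.9
ee_pos: [0.4955, 0.0029, 0.0693]
eef_rot: [-0.005, 0.343, 0.939, -0.005]
contact_force: [-6.4, 0.9, 25.6]
finger_gap: 0.0084
17.9 [0.4955 0.0029 0.0693] pitch 0.012030884675930942 q5 -0.008257235951485233 [-0.0055  0.0135  0.9999] [-0.0008 -0.0001  0.0021  0.0051 -0.0017  0.8951]
bow now [0.4947 0.0038 0.0833]
t 17.9 pos [0.4955 0.0029 0.0693] yawy 0.8700688821654284 tilt 0.01459180735877867 F [-6.4107  0.9404 25.5755] gap 0.008445267476652607 q [-0.1198  0.2047 -0.493   0.8852 -0.0083  0.581 ]
shift units [ 0.0307 -0.0323 -0.0395] turn units 4.952271294754433
```

```bash
python3 -m inch '[{"x":0.02,"y":-0.02,"z":0.1,"turn":0.6},{"x":0.02,"y":-0.02,"z":0.08,"turn":0.6},{"x":0,"y":0,"z":0.08,"turn":0.6},{"x":0,"y":0,"z":0.08,"turn":0.6},{"x":0,"y":0,"z":0.08,"turn":0.6},{"x":0,"y":0,"z":0.08,"turn":0.6},{"x":0,"y":0,"z":0.08,"turn":0.5}]'; python3 s.py;  python3 -c "
from h import *
kk([.494,.0041,.0845],-1.295)
s=env.state();print(s['ft_torque'],s['joint_efforts'])"
```

```text
clock: 18.48
ee_pos: [0.4945, 0.0028, 0.0694]
eef_rot: [-0.003, 0.571, 0.821, -0.007]
contact_force: [-8.1, 0.6, 26.2]
finger_gap: 0.0084
18.4833 [0.4945 0.0028 0.0694] pitch 0.01230693070576927 q5 -0.008405184257306094 [0.0019 0.0148 0.9999] [-0.0001  0.0011  0.003   0.0072 -0.0007  0.7408]
bow now [0.4943 0.0041 0.0834]
t 18.4833 pos [0.4945 0.0028 0.0694] yawy 0.3542653659908276 tilt 0.014903157349793628 F [-8.1268  0.6438 26.2061] gap 0.008350042294692127 q [-0.1201  0.2032 -0.4946  0.8852 -0.0084  1.0964]
shift units [ 0.0027 -0.0126 -0.0377] turn units 0.6539086599660923
[0.3486 2.039  0.0601] [ -0.5162 -23.806   19.7005  -3.3179  -0.0493  -0.3717]
```

```bash
python3 -m inch '[{"x":0,"y":0,"z":0.1,"turn":0.4},{"x":0,"y":0,"z":0.08,"turn":0.4},{"x":0,"y":0,"z":0.08,"turn":0.4},{"x":0,"y":0,"z":0.08,"turn":0.4},{"x":0,"y":0,"z":0.06,"turn":0.2}]'; python3 s.py;  python3 -c "
from h import *
kk([.494,.0041,.0845],-1.295)
s=env.state();print(s['ft_torque'],s['joint_efforts'])"
```

```text
clock: 18.9
ee_pos: [0.4946, 0.0029, 0.0696]
eef_rot: [-0.003, 0.661, 0.751, -0.007]
contact_force: [-4.5, 0.7, 19.0]
finger_gap: 0.0083
18.9 [0.4946 0.0029 0.0696] pitch 0.013258142545645502 q5 -0.008347348568112638 [0.0048 0.0149 0.9999] [ 0.0022 -0.0028  0.0009  0.007  -0.0002  0.2849]
bow now [0.4947 0.0043 0.0836]
t 18.9 pos [0.4946 0.0029 0.0696] yawy 0.12729016576759897 tilt 0.015666923411114014 F [-4.4802  0.7031 19.028 ] gap 0.008303652587575544 q [-0.12    0.2037 -0.4934  0.887  -0.0083  1.3236]
shift units [-0.0027 -0.0169 -0.0286] turn units -1.2375513418941462
[0.2099 1.3955 0.0832] [ -0.4592 -27.0112  20.9706  -2.3659  -0.062    0.0249]
```

```bash
python3 -m inch '[{"x":0,"y":0,"z":0.03,"turn":-0.3},{"x":0,"y":0,"z":-0.2,"turn":0},{"x":0,"y":0,"z":-0.3,"turn":0},{"x":0,"y":0,"z":-0.5,"turn":0},{"x":0,"y":0,"z":-0.5,"turn":0},{"x":0,"y":0,"z":-0.5,"turn":0},{"x":0,"y":0,"z":0,"turn":0}]'; python3 s.py;  python3 -c "
from h import *
kk([.4717,-.2842,.12],.4397)
shot('wrist','w15');shot('side','s15');b=cv2.imread('pics/w15.png');a=cv2.imread('pics/s15.png')
cv2.imwrite('pics/z15.png',np.hstack([cv2.resize(a[255:335,265:345],(400,400),interpolation=3),cv2.resize(b[200:360,240:400],(400,400),interpolation=3)]))"
```

```text
clock: 19.48
ee_pos: [0.4911, 0.0035, 0.1272]
eef_rot: [-0.008, 0.648, 0.762, -0.01]
contact_force: [0.6, 0.1, 0.2]
finger_gap: 0.0085
19.4833 [0.4911 0.0035 0.1272] pitch 0.023920030242410295 q5 -0.008758268338060444 [0.0018 0.0254 0.9997] [-0.0026  0.0273 -0.0414 -0.0318  0.0005  0.0042]
bow now [0.4912 0.0048 0.1412]
t 19.4833 pos [0.4911 0.0035 0.1272] yawy 0.1617374086568776 tilt 0.02547273995149385 F [0.6247 0.0538 0.1828] gap 0.008533822830839624 q [-0.1194  0.1392 -0.4303  1.0252 -0.0088  1.2897]
shift units [-9.3472 -2.1341  0.779 ] turn units -15.406324317816827
```

View pics/z15.png

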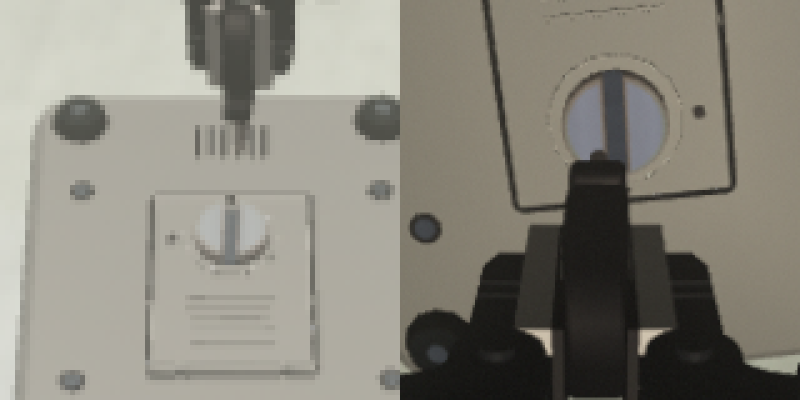

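```bash
python3 -m inch '[{"x":0,"y":0,"z":0,"turn":-0.7},{"x":0,"y":0,"z":0,"turn":-0.7},{"x":0,"y":0,"z":0,"turn":-0.7},{"x":0,"y":0,"z":0,"turn":-0.7},{"x":0,"y":0,"z":0,"turn":-0.7},{"x":0,"y":0,"z":0,"turn":-0.7},{"x":0,"y":0,"z":0,"turn":-0.7},{"x":0,"y":0,"z":0,"turn":-0.7},{"x":0,"y":0,"z":0,"turn":-0.7},{"x":0,"y":0,"z":0,"turn":-0.7},{"x":0,"y":0,"z":0,"turn":-0.7},{"x":0,"y":0,"z":0,"turn":-0.7},{"x":0,"y":0,"z":0,"turn":-0.7},{"x":0,"y":0,"z":0,"turn":-0.7},{"x":0,"y":0,"z":0,"turn":-0.7},{"x":0,"y":0,"z":0,"turn":-0.7},{"x":0,"y":0,"z":0,"turn":-0.7},{"x":0,"y":0,"z":0,"turn":0}]'; python3 s.py;  python3 -c "
from h import *
kk([.4717,-.2842,.12],.4397)"
```

```text
clock: 21.08
ee_pos: [0.4653, 0.0058, 0.0933]
eef_rot: [-0.041, -0.044, 0.998, 0.002]
contact_force: [-1.0, 0.7, -1.5]
finger_gap: 0.0087
21.0833 [0.4653 0.0058 0.0933] pitch 0.08099913970321859 q5 -0.009202289694365215 [-0.0811 -0.0078  0.9967] [-0.0014  0.0205 -0.0258 -0.0101 -0.0004  0.0622]
bow now [0.4652 0.0057 0.1074]
t 21.0833 pos [0.4653 0.0058 0.0933] yawy 1.6583862974637424 tilt 0.08151906212834913 F [-0.9552  0.7049 -1.5012] gap 0.008695509986538636 q [-0.1207  0.1717 -0.4766  1.0035 -0.0092 -0.2083]
shift units [ 0.6695 -9.6266 -0.4437] turn units -2.934250244426284
```

```bash
python3 -m inch '[{"x":0,"y":0,"z":-0.6,"turn":-0.2},{"x":0,"y":0,"z":-0.6,"turn":-0.2},{"x":0,"y":-0.7,"z":-0.3,"turn":-0.3},{"x":0,"y":-0.9,"z":-0.2,"turn":-0.3},{"x":0,"y":-0.9,"z":-0.1,"turn":-0.3},{"x":0.0,"y":-0.9,"z":-0.1,"turn":-0.3},{"x":0.1,"y":-0.9,"z":-0.1,"turn":-0.3},{"x":0.2,"y":-0.9,"z":-0.1,"turn":-0.3},{"x":0,"y":0,"z":0,"turn":0}]'; python3 s.py;  python3 -c "
from h import *
kk([.4717,-.2842,.12],.4397)"
```

```text
clock: 21.83
ee_pos: [0.4897, -0.1525, 0.1434]
eef_rot: [-0.05, -0.173, 0.984, 0.011]
contact_force: [-0.1, -0.2, 0.9]
finger_gap: 0.0083
21.8333 [ 0.4897 -0.1525  0.1434] pitch 0.09471143623808875 q5 -0.036745756553468005 [-0.094  -0.0381  0.9948] [ 0.0248  0.0062 -0.0419  0.0177  0.0584  0.069 ]
bow now [ 0.4899 -0.153   0.1574]
t 21.8333 pos [ 0.4897 -0.1525  0.1434] yawy 1.9177971403629899 tilt 0.10157000854079846 F [-0.1117 -0.191   0.8683] gap 0.008332179628415832 q [-0.4069  0.2107 -0.3091  1.1457 -0.0367 -0.754 ]
shift units [ 1.945  -3.9489  1.2871] turn units -0.7724932202658907
```

```bash
python3 -m inch '[{"x":0.45,"y":-0.9,"z":0.2,"turn":-0.2},{"x":0.45,"y":-0.9,"z":0.2,"turn":-0.2},{"x":0.45,"y":-0.9,"z":0.2,"turn":-0.15},{"x":0.3,"y":-0.8,"z":0.2,"turn":-0.15},{"x":0,"y":0,"z":0,"turn":0}]'; python3 s.py;  python3 -c "
from h import *
kk([.4717,-.2842,.12],.4397)"; python3 -m inch '[{"x":0,"y":0,"z":-0.5,"turn":0},{"x":0,"y":0,"z":-0.5,"turn":0},{"x":0,"y":0,"z":-0.5,"turn":0},{"x":0,"y":0,"z":-0.5,"turn":0},{"x":0,"y":0,"z":-0.5,"turn":0},{"x":0,"y":0,"z":-0.5,"turn":0},{"x":0,"y":0,"z":0,"turn":0}]'; python3 s.py
```

```text
clock: 22.25
ee_pos: [0.4778, -0.2707, 0.1133]
eef_rot: [-0.051, -0.211, 0.976, 0.015]
contact_force: [0.7, -0.4, -0.3]
finger_gap: 0.0085
22.25 [ 0.4778 -0.2707  0.1133] pitch 0.09235017109063515 q5 -0.053435559509032476 [-0.0932 -0.0515  0.9943] [ 0.0192 -0.0101 -0.0406  0.0365  0.044   0.0554]
bow now [ 0.4781 -0.2713  0.1273]
t 22.25 pos [ 0.4778 -0.2707  0.1133] yawy 1.9939096484624939 tilt 0.10665734666246163 F [ 0.7082 -0.4291 -0.2729] gap 0.008482061570529333 q [-0.6047  0.2979 -0.2646  1.1007 -0.0534 -1.0277]
shift units [ 0.3479 -0.315   0.2623] turn units -0.1382223194366909
clock: 22.83
ee_pos: [0.4814, -0.2653, 0.1948]
eef_rot: [-0.058, -0.201, 0.977, 0.024]
contact_force: [0.3, 0.2, -0.2]
finger_gap: 0.0084
22.8333 [ 0.4814 -0.2653  0.1948] pitch 0.11677785456329914 q5 -0.04940648230640082 [-0.1043 -0.0714  0.992 ] [ 0.01    0.0192 -0.0571 -0.0319  0.0046  0.0244]
```

```bash
python3 -m inch '[{"x":0,"y":0,"z":1,"turn":0},{"x":0,"y":0,"z":1,"turn":0},{"x":0,"y":0,"z":1,"turn":0},{"x":0,"y":0,"z":0,"turn":0},{"x":0,"y":0,"z":0,"turn":0}]'; python3 s.py;  python3 -m inch '[{"x":0,"y":0,"z":-1,"turn":0},{"x":0,"y":0,"z":0,"turn":0},{"x":0,"y":0,"z":0,"turn":0}]'; python3 s.py;python3 -m inch '[{"x":0,"y":0,"z":0,"turn":0},{"x":0,"y":0,"z":0,"turn":0},{"x":0,"y":0,"z":0,"turn":0}]'; python3 s.py
```

```text
clock: 23.25
ee_pos: [0.4703, -0.2598, 0.1007]
eef_rot: [-0.058, -0.199, 0.978, 0.024]
contact_force: [0.1, 0.3, -0.7]
finger_gap: 0.0086
23.25 [ 0.4703 -0.2598  0.1007] pitch 0.11592607756343187 q5 -0.04874671578882534 [-0.1035 -0.0708  0.9921] [ 0.007   0.0357 -0.0768 -0.016   0.0041  0.0153]
clock: 23.5
ee_pos: [0.472, -0.258, 0.1303]
eef_rot: [-0.06, -0.198, 0.978, 0.027]
contact_force: [-1.1, 0.3, -0.3]
finger_gap: 0.0084
23.5 [ 0.472  -0.258   0.1303] pitch 0.12357883969840922 q5 -0.04792274144849022 [-0.1073 -0.0771  0.9912] [ 0.0077 -0.0419  0.0848  0.0237  0.0001  0.0093]
clock: 23.75
ee_pos: [0.4742, -0.259, 0.1331]
eef_rot: [-0.058, -0.198, 0.978, 0.025]
contact_force: [-0.1, -0.2, -0.3]
finger_gap: 0.0084
23.75 [ 0.4742 -0.259   0.1331] pitch 0.1177900674718142 q5 -0.047793709237643645 [-0.1042 -0.0722  0.9919] [ 0.0018 -0.0043  0.002   0.0052  0.0008  0.004 ]
```

```bash
python3 -m inch '[{"x":0,"y":-0.5,"z":-0.85,"turn":0},{"x":0,"y":0,"z":0,"turn":0},{"x":0,"y":0,"z":0,"turn":0},{"x":0,"y":-0.5,"z":-0.85,"turn":0},{"x":0,"y":0,"z":0,"turn":0},{"x":0,"y":0,"z":0,"turn":0},{"x":0,"y":-0.5,"z":-0.85,"turn":0},{"x":0,"y":0,"z":0,"turn":0},{"x":0,"y":0,"z":0,"turn":0},{"x":0,"y":0,"z":0,"turn":0}]'; python3 s.py;  python3 -m inch '[{"x":0,"y":0.5,"z":1,"turn":0},{"x":0,"y":0.5,"z":1,"turn":0},{"x":0,"y":0.5,"z":1,"turn":0},{"x":0,"y":0,"z":0,"turn":0},{"x":0,"y":0,"z":0,"turn":0},{"x":0,"y":0,"z":0,"turn":0}]'; python3 s.py
```

```text
clock: 24.58
ee_pos: [0.4962, -0.2983, 0.2001]
eef_rot: [-0.063, -0.198, 0.978, 0.03]
contact_force: [-0.1, -0.5, -0.8]
finger_gap: 0.0084
24.5833 [ 0.4962 -0.2983  0.2001] pitch 0.12994199829004383 q5 -0.05111665768661929 [-0.1108 -0.0842  0.9903] [ 0.0021  0.0057 -0.0376  0.0008  0.0053  0.0029]
clock: 25.08
ee_pos: [0.462, -0.249, 0.1084]
eef_rot: [-0.065, -0.198, 0.978, 0.032]
contact_force: [-0.1, 0.5, -0.4]
finger_gap: 0.0087
25.0833 [ 0.462  -0.249   0.1084] pitch 0.13698319535603565 q5 -0.04673388672404999 [-0.1138 -0.0885  0.9896] [ 0.001  -0.0055  0.0201 -0.0123 -0.0049 -0.0005]
```

```bash
python3 -c "
from h import *
print(env.state()['joint_efforts'])
kk([.4717,-.2842,.090],.4397)"
```

```text
[  0.1077 -41.5186  25.4493   0.8368  -0.1253   0.0042]
bow now [ 0.4628 -0.25    0.1224]
t 25.0833 pos [ 0.462  -0.249   0.1084] yawy 1.965405955007599 tilt 0.14468853460013642 F [-0.0597  0.451  -0.4319] gap 0.00871165426851081 q [-0.5914  0.293  -0.2876  1.1272 -0.0467 -0.9879]
shift units [ 0.0517 -1.2552  0.9839] turn units -0.3757530982274826
```

```bash
python3 -m inch '[{"x":0,"y":-0.9,"z":0.1,"turn":-0.3},{"x":0,"y":0,"z":0,"turn":0},{"x":0,"y":0,"z":0,"turn":0}]'; python3 s.py; python3 -m inch '[{"x":0,"y":-0.1,"z":0.5,"turn":0},{"x":0,"y":0,"z":0,"turn":0},{"x":0,"y":0,"z":0,"turn":0}]'; python3 s.py; python3 -c "
from h import *
kk([.4717,-.2842,.090],.4397)"
```

```text
clock: 25.33
ee_pos: [0.4757, -0.2769, 0.1065]
eef_rot: [-0.062, -0.217, 0.974, 0.031]
contact_force: [-0.0, -0.7, -0.1]
finger_gap: 0.0084
25.3333 [ 0.4757 -0.2769  0.1065] pitch 0.1290614491289499 q5 -0.050573001001831985 [-0.1073 -0.0869  0.9904] [-0.0244  0.0237  0.0727 -0.0412 -0.0242 -0.0182]
clock: 25.58
ee_pos: [0.4798, -0.2833, 0.096]
eef_rot: [-0.058, -0.216, 0.974, 0.027]
contact_force: [0.7, 0.3, 0.3]
finger_gap: 0.0081
25.5833 [ 0.4798 -0.2833  0.096 ] pitch 0.11818083232580179 q5 -0.051120426007705375 [-0.1023 -0.0775  0.9917] [-0.0053  0.009  -0.0005  0.0014 -0.0014  0.0029]
bow now [ 0.4804 -0.2843  0.11  ]
t 25.5833 pos [ 0.4798 -0.2833  0.096 ] yawy 2.0023347638212288 tilt 0.1287160721734051 F [0.7354 0.2861 0.2964] gap 0.008120155621158196 q [-0.6226  0.3447 -0.2422  1.1021 -0.0511 -1.0551]
shift units [0.1914 0.0713 0.6977] turn units -0.06801302478056659
```

```bash
python3 -m inch '[{"x":0.1,"y":0.05,"z":0.15,"turn":0},{"x":0,"y":0,"z":0,"turn":0},{"x":0,"y":0,"z":0,"turn":0},{"x":0.1,"y":0.05,"z":0.15,"turn":0},{"x":0,"y":0,"z":0,"turn":0},{"x":0,"y":0,"z":0,"turn":0}]'; python3 s.py;  python3 -c "
from h import *
kk([.4717,-.2842,.080],.4397)"
```

```text
clock: 26.08
ee_pos: [0.4732, -0.2837, 0.0911]
eef_rot: [-0.057, -0.216, 0.975, 0.025]
contact_force: [0.1, -0.4, 0.3]
finger_gap: 0.0085
26.0833 [ 0.4732 -0.2837  0.0911] pitch 0.11244544686194047 q5 -0.05197363515836047 [-0.0997 -0.0729  0.9923] [-0.002  -0.0024 -0.0186  0.0035 -0.0028 -0.0001]
bow now [ 0.4737 -0.2846  0.1051]
t 26.0833 pos [ 0.4732 -0.2837  0.0911] yawy 2.0026647612150374 tilt 0.12382988626183684 F [ 0.1042 -0.4314  0.3062] gap 0.008465059332401855 q [-0.6297  0.3371 -0.2644  1.0817 -0.052  -1.0623]
shift units [-0.0293 -0.0211  0.838 ] turn units -0.06526304649882761
```

```bash
python3 -m inch '[{"x":0,"y":0,"z":0.07,"turn":0},{"x":0,"y":0,"z":0,"turn":0},{"x":0,"y":0,"z":0.07,"turn":0},{"x":0,"y":0,"z":0,"turn":0},{"x":0,"y":0,"z":0.07,"turn":0},{"x":0,"y":0,"z":0,"turn":0},{"x":0,"y":0,"z":0.07,"turn":0},{"x":0,"y":0,"z":0,"turn":0},{"x":0,"y":0,"z":0.07,"turn":0},{"x":0,"y":0,"z":0,"turn":0}]'; python3 s.py;  python3 -c "
from h import *
kk([.4717,-.2842,.080],.4397)"
```

```text
clock: 26.92
ee_pos: [0.4715, -0.283, 0.0792]
eef_rot: [-0.057, -0.216, 0.974, 0.025]
contact_force: [0.4, -0.9, -0.3]
finger_gap: 0.0087
26.9167 [ 0.4715 -0.283   0.0792] pitch 0.1132770072180127 q5 -0.05204090775577809 [-0.1001 -0.0737  0.9922] [-0.0009 -0.0048  0.0084  0.0033  0.0001  0.0001]
bow now [ 0.472  -0.2839  0.0932]
t 26.9167 pos [ 0.4715 -0.283   0.0792] yawy 2.002802776490751 tilt 0.12461276263101619 F [ 0.4307 -0.9492 -0.2961] gap 0.008743458637671916 q [-0.6306  0.3471 -0.279   1.058  -0.052  -1.0633]
shift units [-0.0319 -0.0361  0.4391] turn units -0.0641129192012165
```

```bash
cat >> h.py <<'E'
def mm(zmid,tz=0.031):
    R=toolR();s=env.state();B=s['ee_pos']+R@KO;M=B+R@[0,0,tz]
    d=R.T@(np.array([.4717,-.2842,zmid])-M)/.03
    yaw=np.arctan2(R[1,1],R[0,1])-np.pi/2
    print('t',s['clock'],'bow',B,'mid',M,'tip',B+R@[0,0,.041],'shift',d,'turn',(yaw-.4397)/.12,'F',s['contact_force'],'tool-down',R.T@[0,0,-1])
E
python3 -c "
from h import *
mm(.045)
shot('wrist','w16');shot('side','s16')
a=cv2.imread('pics/w16.png');b=cv2.imread('pics/s16.png')
cv2.imwrite('pics/z16.png',np.hstack([cv2.resize(a[180:340,240:400],(400,400),interpolation=3),cv2.resize(b[180:260,320:400],(400,400),interpolation=3)]))
R=toolR();s=env.state()
for kz in(-.014,-.0155):
  B=s['ee_pos']+R@np.array([.0013,0,kz]);print(proj('w16',B+R@np.array([.015,0,.021])),proj('w16',B+R@np.array([.01,0,.041])),proj('s16',B+R@np.array([0,0,-.017])),proj('s16',B+R@np.array([.01,0,.041])),proj('s16',B+R@np.array([-.01,0,.041])))
print(proj('w16',[.4717,-.2842,.026]))
"
```

```text
t 26.9167 bow [ 0.472  -0.2839  0.0932] mid [ 0.4682 -0.2832  0.0625] tip [ 0.467  -0.2829  0.0526] shift [-0.1487 -0.1223  0.5633] turn -0.06411291920121465 F [ 0.4307 -0.9492 -0.2961] tool-down [-0.1001 -0.0737  0.9922]
[320.2638 265.7116] [319.9976 260.7654] [357.4276 187.3558] [363.6208 209.4428] [354.6031 211.0909]
[320.2854 266.9577] [320.0147 261.8298] [357.3827 186.7459] [363.5816 208.8661] [354.5574 210.5146]
[311.233  271.8787]
```

View pics/z16.png

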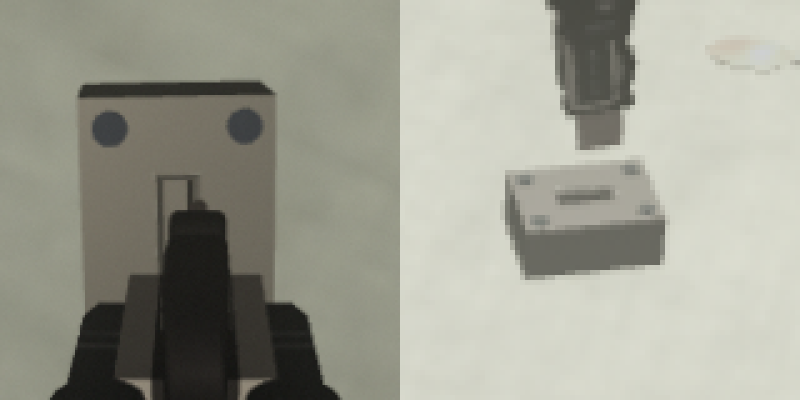

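```bash
python3 -m inch '[{"x":-0.13,"y":-0.12,"z":0.15,"turn":-0.06},{"x":0,"y":0,"z":0,"turn":0},{"x":0,"y":0,"z":0,"turn":0}]'; python3 -c "
from h import *
mm(.036)"; python3 -m inch '[{"x":0,"y":0,"z":0.15,"turn":0},{"x":0,"y":0,"z":0,"turn":0},{"x":0,"y":0,"z":0,"turn":0}]'; python3 -c "
from h import *
mm(.036)"
```

```text
clock: 27.27
ee_pos: [0.477, -0.2852, 0.0743]
eef_rot: [-0.056, -0.22, 0.974, 0.025]
contact_force: [-0.2, -0.1, -0.8]
finger_gap: 0.0086
t 27.2667 bow [ 0.4775 -0.286   0.0883] mid [ 0.4738 -0.2853  0.0575] tip [ 0.4726 -0.2851  0.0476] shift [-0.0237  0.0109  0.7221] turn 0.002889585227477953 F [-0.2339 -0.139  -0.8404] tool-down [-0.0987 -0.073   0.9924]
clock: 27.52
ee_pos: [0.4766, -0.2851, 0.0692]
eef_rot: [-0.056, -0.22, 0.974, 0.025]
contact_force: [-0.1, -0.3, 0.0]
finger_gap: 0.0085
t 27.5167 bow [ 0.4771 -0.286   0.0832] mid [ 0.4734 -0.2852  0.0524] tip [ 0.4722 -0.285   0.0425] shift [-0.018   0.0157  0.5507] turn 0.003722141369350007 F [-0.1319 -0.3016  0.0439] tool-down [-0.0988 -0.0732  0.9924]
```

```bash
python3 -m inch '[{"x":-0.03,"y":0,"z":0.35,"turn":0},{"x":0,"y":0,"z":0,"turn":0},{"x":0,"y":0,"z":0,"turn":0}]'; python3 -c "
from h import *
mm(.030)
shot('wrist','w17');shot('side','s17')
a=cv2.imread('pics/w17.png');b=cv2.imread('pics/s17.png')
cv2.imwrite('pics/z17.png',np.hstack([cv2.resize(a[180:340,240:400],(400,400),interpolation=3),cv2.resize(b[180:260,320:400],(400,400),interpolation=3)]))"
```

```text
clock: 27.77
ee_pos: [0.4761, -0.2844, 0.0576]
eef_rot: [-0.056, -0.22, 0.974, 0.025]
contact_force: [-0.0, -0.4, -0.7]
finger_gap: 0.0081
t 27.7667 bow [ 0.4766 -0.2853  0.0716] mid [ 0.4728 -0.2845  0.0408] tip [ 0.4716 -0.2843  0.0309] shift [-0.0063  0.0003  0.3625] turn 0.003453514099229412 F [-0.043  -0.388  -0.6562] tool-down [-0.0987 -0.073   0.9924]
```

View pics/z17.png

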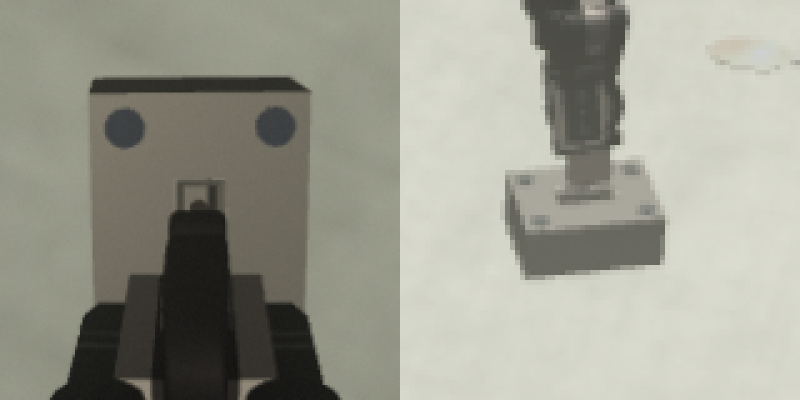

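Blade tip sits over the mouth, well centred in both views. Lower it in.

```bash
python3 -m inch '[{"x":-0.02,"y":0,"z":0.25,"turn":0},{"x":0,"y":0,"z":0,"turn":0},{"x":0,"y":0,"z":0,"turn":0}]'; python3 -c "
from h import *
mm(.026)"
```

```text
clock: 28.12
ee_pos: [0.4756, -0.2839, 0.0496]
eef_rot: [-0.056, -0.22, 0.974, 0.025]
contact_force: [0.4, -0.0, -1.0]
finger_gap: 0.0085
t 28.1167 bow [ 0.4761 -0.2847  0.0636] mid [ 0.4724 -0.284   0.0328] tip [ 0.4712 -0.2838  0.0229] shift [ 0.0009 -0.0123  0.2291] turn 0.003401473121839027 F [ 0.365  -0.0372 -0.9832] tool-down [-0.0986 -0.0731  0.9924]
```

```bash
python3 -m inch '[{"x":-0.01,"y":-0.015,"z":0.25,"turn":0},{"x":0,"y":0,"z":0,"turn":0},{"x":-0.01,"y":-0.01,"z":0.15,"turn":0},{"x":0,"y":0,"z":0,"turn":0}]'; python3 -c "
from h import *
mm(.0165)"
```

```text
clock: 28.45
ee_pos: [0.4749, -0.2837, 0.0363]
eef_rot: [-0.056, -0.22, 0.974, 0.025]
contact_force: [-0.9, 0.7, -0.6]
finger_gap: 0.0083
t 28.45 bow [ 0.4754 -0.2846  0.0503] mid [ 0.4717 -0.2838  0.0196] tip [ 0.4705 -0.2836  0.0096] shift [-0.0049 -0.0184  0.1013] turn 0.004166262341589086 F [-0.9399  0.6816 -0.6114] tool-down [-0.0983 -0.0736  0.9924]
```

```bash
python3 -m inch '[{"x":0,"y":-0.015,"z":0.1,"turn":0},{"x":0,"y":0,"z":0,"turn":0}]'; python3 -c "
from h import *
mm(.0165)"
```

```text
clock: 28.62
ee_pos: [0.4752, -0.2842, 0.0338]
eef_rot: [-0.056, -0.22, 0.974, 0.025]
contact_force: [-0.7, 0.6, 1.0]
finger_gap: 0.0085
t 28.6167 bow [ 0.4757 -0.2851  0.0478] mid [ 0.472  -0.2844  0.017 ] tip [ 0.4708 -0.2841  0.0071] shift [0.0062 0.008  0.0191] turn 0.004664728491560188 F [-0.7386  0.5884  1.0332] tool-down [-0.0976 -0.0732  0.9925]
```

Slightly touching. Release gradually, then look.

```bash
python3 -m inch '[{"x":0,"y":0,"z":0,"turn":0},{"x":0,"y":0,"z":0,"turn":0},{"x":0,"y":0,"z":0,"turn":0},{"x":0,"y":0,"z":0,"turn":0}]' 0.35 20; python3 -c "
from h import *
mm(.0165);shot('wrist','w18');shot('side','s18')
a=cv2.imread('pics/w18.png');b=cv2.imread('pics/s18.png')
cv2.imwrite('pics/z18.png',np.hstack([cv2.resize(a[180:340,240:400],(400,400),interpolation=3),cv2.resize(b[180:260,320:400],(400,400),interpolation=3)]))"
```

```text
clock: 28.95
ee_pos: [0.4754, -0.2847, 0.0336]
eef_rot: [-0.056, -0.22, 0.974, 0.024]
contact_force: [0.2, -0.1, 0.6]
finger_gap: 0.0296
t 28.95 bow [ 0.4759 -0.2856  0.0477] mid [ 0.4722 -0.2848  0.0169] tip [ 0.471  -0.2846  0.007 ] shift [0.0048 0.0254 0.0153] turn 0.004358076687196085 F [ 0.2237 -0.0834  0.5769] tool-down [-0.0978 -0.0722  0.9926]
```

View pics/z18.png

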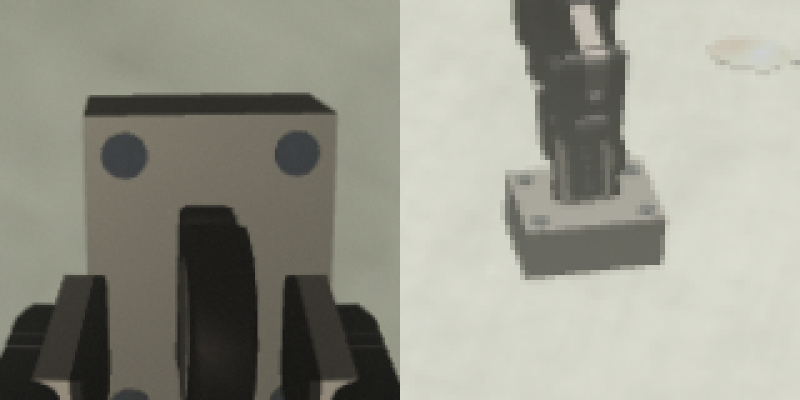

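```bash
python3 -m inch '[{"x":0,"y":0,"z":0,"turn":0},{"x":0,"y":0,"z":0,"turn":0},{"x":0,"y":0,"z":0,"turn":0},{"x":0,"y":0,"z":0,"turn":0},{"x":0,"y":0,"z":-0.4,"turn":0},{"x":0,"y":0,"z":-0.6,"turn":0},{"x":0,"y":0,"z":-0.8,"turn":0},{"x":0,"y":0,"z":-0.8,"turn":0},{"x":0,"y":0,"z":-0.8,"turn":0},{"x":0,"y":0,"z":-0.8,"turn":0},{"x":0,"y":0,"z":0,"turn":0},{"x":0,"y":0,"z":0,"turn":0}]' 1 20; python3 -c "
from h import *
shot('wrist','w19');shot('side','s19');shot('top','t19')
a=cv2.imread('pics/w19.png');b=cv2.imread('pics/s19.png');c=cv2.imread('pics/t19.png')
p=proj('w19',[.4717,-.2842,.026]).astype(int);print(p)
cv2.imwrite('pics/z19.png',np.hstack([cv2.resize(a[p[1]-50:p[1]+50,p[0]-50:p[0]+50],(400,400),interpolation=3),cv2.resize(b[190:250,325:385],(400,400),interpolation=3)]))"
```

```text
clock: 30.05
ee_pos: [0.4905, -0.287, 0.1687]
eef_rot: [-0.056, -0.22, 0.974, 0.025]
contact_force: [0.3, -0.4, -0.2]
finger_gap: 0.0855
[319 221]
```

View pics/z19.png

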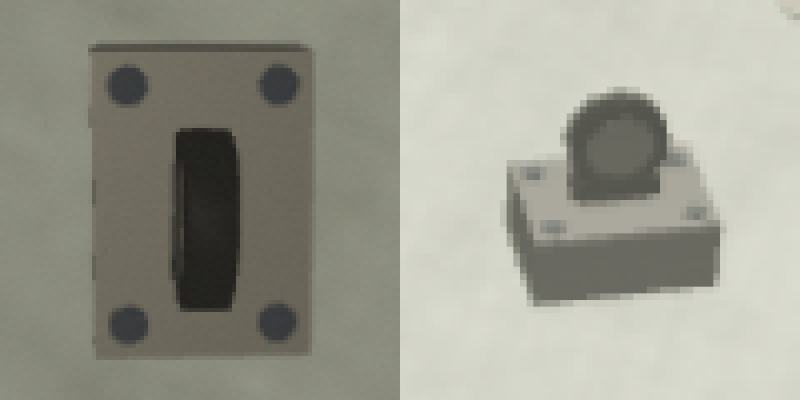

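View pics/s19.png

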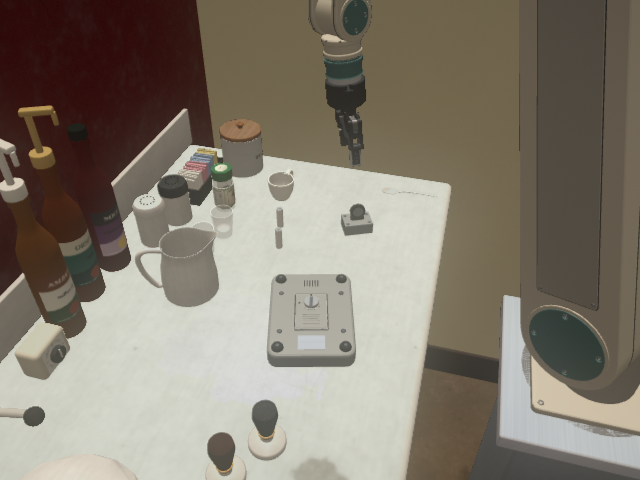

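View pics/t19.png

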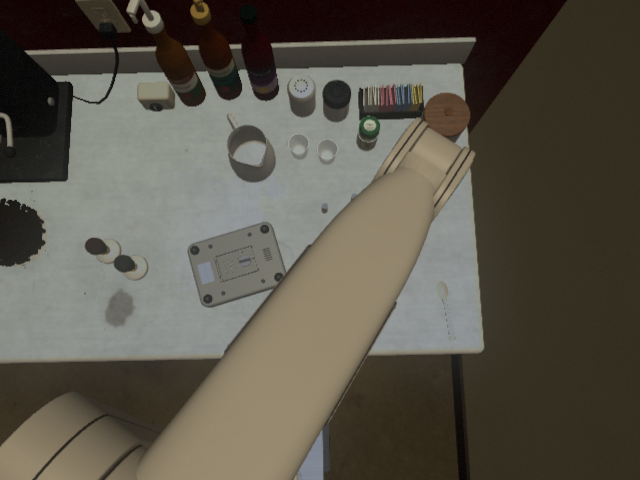

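```bash
python3 -c "
from h import *
a,b=[onz('w15',((x-400)/2.5+240,y/2.5+200),.049) for x,y in((612,72),(618,170))];d=b-a;y=np.arctan2(d[1],d[0]);print('fastener',(np.pi/2-1.2953-y+np.pi/2)%np.pi-np.pi/2,np.linalg.norm(d))
P=[onz('w15',((x-400)/2.5+240,y/2.5+200),.049) for x,y in((612,72),(618,170))];print(P)
o=cv2.imread('pics/top0.png').astype(int);c=cv2.imread('pics/side0.png').astype(int);n=cv2.imread('pics/s19.png').astype(int)
df=np.abs(c-n).max(2);
for nm,(r0,r1,c0,c1) in dict(cells=(200,255,268,290),cup=(168,205,264,298),spoon=(182,202,378,442),key=(198,238,336,378)).items(): print(nm,df[r0:r1,c0:c1].max(),(df[r0:r1,c0:c1]>40).sum())
i=shot('side','s20');b=cv2.imread('pics/s20.png');cv2.imwrite('pics/z20.png',cv2.resize(b[285:340,285:340],(550,550),interpolation=3))
"
```

```text
fastener -1.5209632893863727 0.025850026673567287
[array([0.4928, 0.0175, 0.049 ]), array([ 0.4986, -0.0077,  0.049 ])]
cells 1 0
cup 1 0
spoon 1 0
key 55 3
```

View pics/z20.png

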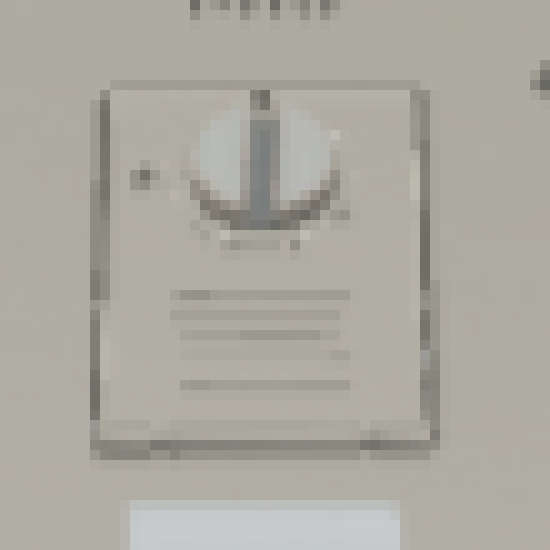

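```bash
python3 -c "
from h import *
print(env.state()['clock'],env.finish_job())"
```

```text
the job is handed in; nothing more can be done
30.25 None
```

I swung the flap shut, locked the fastener with the key, put the key back in its dock and handed the job in at 30.3 s. No verdict was reported.

**How it went**
- **Flap:** I closed it with the shut fingers.
- **Fastener:** I pressed it down with the key and turned it clockwise. The wrist force reached about 45 N while seating the key and was 19–30 N during the turn.

**Last checks**
- **Fastener:** the wrist camera puts the slot at about 1.62 rad, which is its stop. The side view shows the slot pointing from the hinge to the free edge.
- **Flap:** it lies flush with the case with nothing touching it. I judged this by eye from the pictures and did not measure the angle.
- **Key:** it stands upright on the dock with its shoulder down. The side picture almost matches the starting one, with 3 pixels clearly different.
- **Cells, cup and teaspoon:** the side picture shows no change from the start.

**What disagreed**
- **Tool tilt:** the tool drifted up to about 0.14 rad off vertical during the long turning and carrying moves. I could not remove the tilt, so the key went into the dock leaning by about 0.12 rad and only settled upright once I let it go.
- **Dock height:** the first estimate from the fixed cameras was 31 mm. The wrist camera gave 26 mm, which matches the text, and I used that.

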